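# Get the spare wheel and pins out of the slide-lid box

### The job

Lay out the parts for changing a feed wheel: lift the front end of the wooden box's sliding lid over its stop lip, slide the lid out of the grooves and lay it flat on the table, pull upward. Then take the black wheel and the small box of pins out and set both flat, side by side, inside the shallow tray, putting them down rather than dropping them. Leave the tape measure, oil bottle and push stick where they are.

Things in the scene. Friction and masses are not known exactly. Their poses are not given: they have to be found in the camera images.
- box: Wooden slide-lid box screwed to the table, 130 (x) x 154 (y) x 50 (z) mm; origin at the centre of its underside. -x is its front (toward the robot, turned by up to 0.3 rad), where the lid slides out. Inside 114 (x) x 130 (y) mm, floor at z 6 mm; walls 8 mm (front, rear) and 12 mm (sides). The lid lies on side ledges at z 34 mm, between side cheeks, 2 mm play each side. Steel feet stick out 17 mm at the sides.
- box_lip (a point): Middle of the top of the stop lip, z 40 mm. The lip stands 6 mm above the ledges on the front wall, x -65 to -60 mm in the box's frame, just in front of the lid's front edge, and stops the lid until that edge is lifted over it.
- box_rails (a point): Middle between the front ends of the two overhanging rails, at their underside: box x +17 mm, z 43.5 mm. From here to the rear wall they cover the lid, in grooves 9.5 mm high for the 6 mm lid. Level, the lid can rise only 3.5 mm; with its rear end kept down its front end rises up to 10 mm and passes the lip. After 40 mm of travel it is out from under the rails and lifts away.
- lid: Flat wooden sliding lid, 113 (x) x 140 (y) x 6 mm, 0.12 kg, loose; origin at the centre of its underside, z up; its x and y run along the box's when shut. On top near its front (-x) end stands a block-shaped pull 20 (x) x 26 (y) x 22 (z) mm, from z 6 to 28 mm, centred at x = -40 mm.
- lid_pull (a point): Centre of the pull block on the lid (17 mm above the lid's underside, 40 mm in front of its centre).
- lid_front (a point): Middle of the lid's front edge, at its underside.
- lid_rear (a point): Middle of the lid's rear edge, at its underside.
- wheel: Black feed wheel lying flat in the box, 45 mm in diameter, 24 mm high, about 0.07 kg; origin at the centre of its underside, z is its axle. It lies in the -y half of the box, about 38 mm off the middle, with room for fingers on its -x and +x sides.
- wheel_mid (a point): Centre of the wheel (12 mm above its underside).
- pins: Small flat box of pins, black below with a clear top, closed for good, 30 (x) x 64 (y) x 18 mm, about 0.06 kg; origin at the centre of its underside. It lies in the +y half of the box, about 29 mm off the middle, with room for fingers on its -x and +x sides (grip it across its 30 mm).
- pins_mid (a point): Centre of the box of pins (9 mm above its underside).
- tray: Shallow plywood tray fixed to the table, 130 (x) x 170 (y) mm outside, 118 x 158 mm inside, floor at z 5 mm, rim at z 17 mm; origin at the centre of its underside. Box and tray may change places, left or right of the toggle clamp (about x 510, y -120 mm). In front, the table is free for the lid round x 425, y 50 mm and x 395, y -350 mm, clear of the red hose and air gun.
- tape_measure: Yellow tape measure standing on the table, 36 x 75 x 60 mm; a bystander. Origin under its centre.
- oil_bottle: Small square oil bottle, 43 x 57 x 104 mm; a bystander. Origin under its centre.
- push_stick: Long plywood push stick lying on the table, 42 x 232 x 12 mm; a bystander. Origin under its centre.
Not all that is in view belongs to the job. There is more than one size of the tray; the one meant has the size given above. Of the things that look like the lid, the larger one is meant.

How it is judged (in metres and radians):
On the way, in this order (a step that is already met when the one before it is completed fails the run):
1. the lid's front end has been lifted over the stop lip and drawn out over it, its rear end still in the grooves (x of lid_front in the frame of box below -0.066 m and z of lid_front in the frame of box above 0.038 m and x of lid_rear in the frame of box above 0.017 m and z of lid_rear in the frame of box below 0.044 m), for 0.05 s.
2. the lid lies flat on the table, pull upward, let go (height (world z) of lid below 0.004 m and angle between lid's own z axis and vertical below 0.05 rad and linear speed of lid below 0.02 m/s and contact force between the fingers and lid below 0.1 N), for 0.2 s.
3. the wheel or the box of pins lies flat in the tray (((x of wheel_mid in the frame of tray between -0.05 and 0.05 m and y of wheel_mid in the frame of tray between -0.07 and 0.07 m and z of wheel_mid in the frame of tray between 0.012 and 0.02 m and angle between the z axis of wheel and the z axis of tray, either way round below 0.1 rad and linear speed of wheel below 0.02 m/s) or (x of pins_mid in the frame of tray between -0.05 and 0.05 m and y of pins_mid in the frame of tray between -0.07 and 0.07 m and z of pins_mid in the frame of tray between 0.009 and 0.017 m and angle between the z axis of pins and the z axis of tray, either way round below 0.1 rad and linear speed of pins below 0.02 m/s))), for 0.1 s.
At the end, for the whole second after the job is handed in: The lid lies flat on the table (underside less than 4 mm up, tilt under 0.05 rad, pull up), and the wheel and the box of pins both lie flat (within 0.1 rad) on the tray's floor inside its rim, neither on the other, all released and at rest (all of step 2 and x of wheel_mid in the frame of tray between -0.05 and 0.05 m and y of wheel_mid in the frame of tray between -0.07 and 0.07 m and z of wheel_mid in the frame of tray between 0.012 and 0.02 m and angle between the z axis of each of wheel, pins and the z axis of tray, either way round below 0.1 rad and linear speed of each of wheel, pins below 0.02 m/s and x of pins_mid in the frame of tray between -0.05 and 0.05 m and y of pins_mid in the frame of tray between -0.07 and 0.07 m and z of pins_mid in the frame of tray between 0.009 and 0.017 m); the robot touches nothing.
It fails at once if the tape measure, oil bottle or push stick is moved more than 20 mm (distance of any of tape_measure, oil_bottle, push_stick from where it was at the start of the episode above 0.02 m).
It fails at once if the wheel is dropped: loose from the fingers with its centre more than 60 mm above the table (height (world z) of wheel_mid above 0.06 m and contact force between the fingers and wheel below 0.02 N).
It fails at once if the box of pins is dropped: loose from the fingers with its centre more than 60 mm above the table (height (world z) of pins_mid above 0.06 m and contact force between the fingers and pins below 0.02 N).
It also fails if it takes over 72 s, if anything falls off the work surface, if the arm or the gripper's body presses on something with over 40 N, if the wrist force passes 120 N, or if a joint passes its speed limit or range.

### The arm

A 6-joint arm with a two-finger parallel gripper is mounted at the origin on a cart in front of the work surface, level with it; the furniture and walls round the work are solid. World frame = base frame: x ahead of the robot, y to its left, z up, the work surface at z = 0. Lengths are in mm, angles in degrees, forces in N, time in s.
With the tool pointing down it reaches from about 275 to 775 mm from the base axis. Payload 14.6 kg.
Tool frame: the origin (TCP) lies on the front face of the gripper's body, between the roots of the fingers; the fingertips stand 73 mm ahead of it and the grasp point (between the pads) lies 54 mm ahead of it; z points along the fingers, y is the direction in which the jaws open and shut (so a half turn about z gives the same grasp; the last joint's range is limited). The gripper opens to 85 mm and grips with 20 to 120 N. Pads are 22 mm wide; open, the fingers measure 114 mm over their backs; the gripper's body (76 mm by 85 mm) begins 54 mm behind the grasp point. The pads swing forward as they close: fully open they stand 13 mm farther back than shut.
Start: joints at [-80.46, 15.075, -2.767, 72.158, 0, 81.102], TCP at [166.038, -498.056, 303.878] pointing down, gripper open.
Joint ranges: [-151.79, 151.79], [-50.71, 97.33], [-67.44, 78.34], [-121.81, 120.89], [-77.56, 73.72], [-180, 180]. Speed limits (degrees/s): [108.29, 108.29, 147.25, 159.86, 180, 180].

### API

Orientations are given as a 3x3 rotation matrix whose columns are the frame's x, y, z axes.
In Python, from plant import arm gives the robot as it stands.
- The arm moves only by the tool apply_moves, never from a script. Its argument "series" is a list of rows, each an object of numbers: "x", "y", "z": the shift along the tool's x, y, z in m; "ax", "ay", "az": the turn, a rotation vector about the tool's x, y, z in rad; "claw": the opening, from -1 (shut) to 1 (fully open), so that 0 is half open. A call has 1 to 8 rows; each row is the pose to reach, as a shift and turn from the pose commanded when the call began, along the tool's axes at that moment; what a row does not reach only later rows make up. A row lasts 1/12 s, in which the tool goes at most 41.7 mm and 7.16 degrees, less where a joint would pass 70% of its speed; a pose out of reach is approached as far as the arm can. A call with a gripper value outside its range is refused whole. The fingers move at their own pace and stop on an object; "grip_force" is the grip in N (left out, the last holds). Time passes only in rows, so rows that repeat a pose let the fingers close. It gives the time, the measured TCP pose, the force and the opening at its end, in the units of the state.
- arm.state(): the state, without advancing time (a new reading comes with each control period).
- arm.get_image(name): name is "scene" or "top" or "wrist"; returns a dict with "color" (480x640x3 uint8, red, green, blue), "mtx" (3x3 intrinsics, pixels), "R" (3x3) and "t" (3): a world point X has camera coordinates R X + t. Camera axes: x right, y down, z forward; pixel columns grow to the right and rows downward; lengths in mm; the calibration is good to about 2 mm. A picture is of the moment at which its call begins. There is no depth.
- arm.hand_in(): hands the job in, once; it reports no verdict.
Trained networks look in the newest picture that a camera, given by its name, has taken for a name from the list of things; names that differ only in an ending like _2 or _b are one class to them, and where a whole thing is asked for, a point or a joint stands for the part that bears it (a point fixed in the world has none). Each returns a list of dicts, best first, with "confidence" (0 to 1); they miss things now and then, are a little off and sometimes report something else, mostly with a low value. They report only what shows in the picture. A call takes as long as a camera call. They do not tell look-alikes from the thing itself.
- arm.spot_in(camera, query): "rect" ([centre column, centre row, width, height] as shares, 0 to 1, of the picture: columns of its width, rows of its height, round what is visible of it).
The state is a dict: "clock": time; "q": joint angles; "joint_vel": joint speeds; "effort": joint torques, N m; "position": TCP position; "tcp_rot": TCP orientation; "ft_force": force on the tool from outside, world axes, zero at the start; "moment": the same for the moment, N m; "finger_gap": finger opening in mm.
Only numpy, scipy, OpenCV 4.12 (cv2) and the standard library are available. Lean on these libraries where they do the work, as an engineer would, in place of code of your own. Each camera call takes 0.05 s, during which the arm holds its last target.

## Working session

There is one attempt and no reset: what is moved stays moved. The work goes in short steps, Python scripts to look and compute and a tool call to move; the robot and the scene stay as the last step left them, time stands still between calls to the robot, and variables do not carry over. Pictures are saved under pics/ and viewed, and the job is handed in when it is done.

Besides the shell and the picture viewer there is one more tool, called as a command line: name --argument value ..., lists and objects as JSON in quotes. apply_moves: Moves the arm, as the interface text tells. Its arguments: {"type":"object","properties":{"series":{"type":"array","items":{"type":"object","properties":{"x":{"type":"number"},"y":{"type":"number"},"z":{"type":"number"},"ax":{"type":"number"},"ay":{"type":"number"},"az":{"type":"number"},"claw":{"type":"number"}}}},"grip_force":{"type":"number"}},"required":["series"]}

```bash
mkdir -p pics; ls
cat > h.py <<'E'
import numpy as np, cv2
from plant import arm
def snap(cam,fn=None):
    d=arm.get_image(cam)
    if fn: cv2.imwrite('pics/'+fn,cv2.cvtColor(np.asarray(d['color']),cv2.COLOR_RGB2BGR))
    return d
def w(d,uv,z):
    K=np.array(d['mtx']);R=np.array(d['R']);t=np.array(d['t'])
    c=-R.T@t; r=R.T@np.linalg.solve(K,[uv[0],uv[1],1.]); return c+r*(z-c[2])/r[2]
def px(d,X):
    p=np.array(d['mtx'])@(np.array(d['R'])@np.array(X,float)+np.array(d['t'])); return p[:2]/p[2]
def spot(cam,q):
    for r in arm.spot_in(cam,q): 
        a=r['rect']; print(cam,q,round(r['confidence'],2),[round(v) for v in (a[0]*640,a[1]*480,a[2]*640,a[3]*480)])
E
python3 - <<'E'
from h import *
for c in ('scene','top'): 
    d=snap(c,c+'0.png'); R=np.array(d['R']); print(c,-R.T@np.array(d['t']), R[2])
for q in ('box','lid','tray','lid_pull','tape_measure','oil_bottle','push_stick'): spot('top',q)
s=arm.state(); print({k:np.round(s[k],3).tolist() for k in s})
E
```

```text
pics
scene [-192.11473951  353.26646576  985.77750376] [ 0.55977358 -0.39253164 -0.72977562]
top [ 320.43250549 -121.20190287 1149.43015662] [ 0.1739521  -0.00857136 -0.98471681]
top box 0.65 [236, 216, 77, 64]
top lid 0.89 [161, 222, 36, 31]
top tray 0.94 [368, 224, 70, 59]
top tray 0.57 [458, 350, 55, 41]
top lid_pull 0.91 [236, 217, 59, 54]
top lid_pull 0.81 [160, 223, 37, 30]
top tape_measure 0.84 [299, 171, 29, 23]
top oil_bottle 0.67 [176, 162, 27, 32]
top push_stick 0.62 [453, 255, 21, 88]
{'clock': 0.45, 'q': [-80.458, 15.076, -2.772, 72.16, 0.002, 81.102], 'joint_vel': [-0.053, 0.052, -0.0, -0.106, 0.002, -0.071], 'effort': [-0.001, -63.695, 38.452, 0.003, -0.0, 0.0], 'position': [166.061, -498.008, 303.84], 'tcp_rot': [[0.949, 0.316, 0.0], [0.316, -0.949, 0.0], [0.0, -0.0, -1.0]], 'ft_force': [0.513, -0.736, -0.313], 'moment': [-0.037, -0.037, -0.003], 'finger_gap': 85.487}
```

View pics/top0.png

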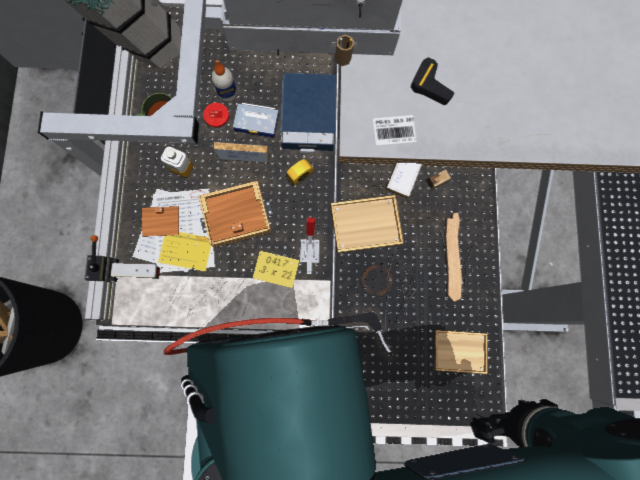

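View pics/scene0.png

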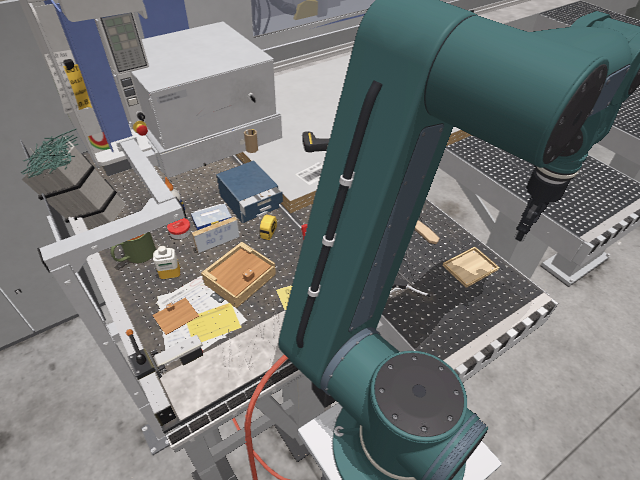

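Run:
```python
import cv2
a=cv2.imread('pics/top0.png')
cv2.imwrite('pics/crop0.png',cv2.resize(a[170:270,185:285],(800,800)[:2] and (600,600),interpolation=cv2.INTER_CUBIC))
cv2.imwrite('pics/crop1.png',cv2.resize(a[180:270,320:420],(660,594),interpolation=cv2.INTER_CUBIC))
```

```text
(no output)
```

View crops.

Top view: the box is at pixel (236,213) with the larger lid in it and its pull at (237,228). The lid look-alike is the small one at (160,221). The tray candidates are the large one at (368,223) and the small one at (462,352). I take the large tray and check both choices in crops.

View pics/crop0.png

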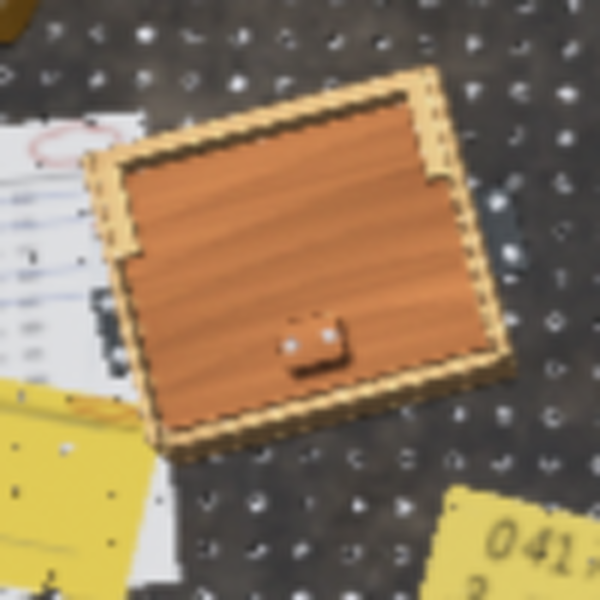

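View pics/crop1.png

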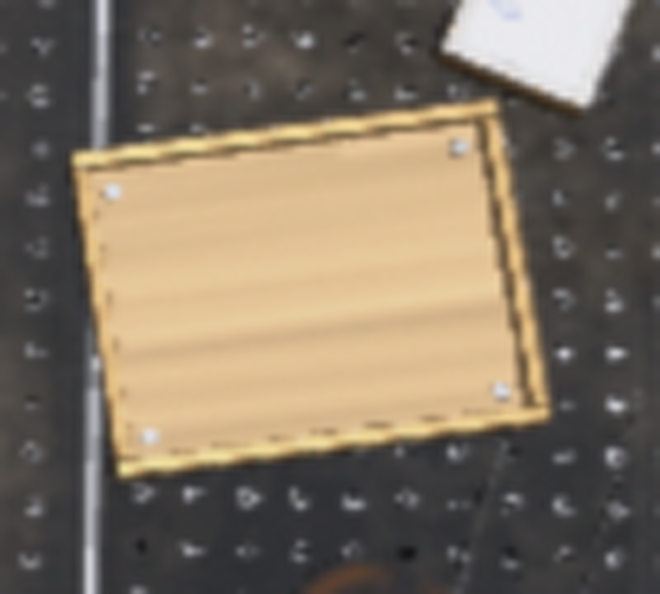

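```bash
cat >> h.py <<'E'
from scipy.optimize import least_squares
def fit2(d,uvs,zs,model):
    P=np.array([w(d,u,z)[:2] for u,z in zip(uvs,zs)]); M=np.array(model,float)
    f=lambda p:(M@np.array([[np.cos(p[2]),np.sin(p[2])],[-np.sin(p[2]),np.cos(p[2])]])+p[:2]-P).ravel()
    r=least_squares(f,[*P.mean(0),0]); return r.x,r.fun.reshape(-1,2)
E
python3 - <<'E'
from h import *
d=arm.get_image('top')
c0=lambda p:(185+p[0]/6-.5,170+p[1]/6-.5)
c1=lambda p:(320+p[0]/6.6-.5,180+p[1]/6.6-.5)
# box: rear right(-y), rear left(+y), front left, front right
b=fit2(d,[c0(p) for p in [(438,68),(85,155),(153,435),(510,352)]],[50,50,43,43],[(65,-77),(65,77),(-65,77),(-65,-77)])
t=fit2(d,[c1(p) for p in [(497,100),(73,155),(120,476),(550,415)]],[17]*4,[(65,-85),(65,85),(-65,85),(-65,-85)])
for k in (b,t): print(np.round(k[0],3),np.degrees(k[0][2]).round(2),np.round(k[1],1).tolist())
print('pull top',w(d,c0((315,333)),62), w(d,(236,217),48))
print('clamp',w(d,(310,227),20),w(d,(310,250),20),'hose',w(d,(250,322),10),w(d,(300,320),10),w(d,(385,345),10),'tape',w(d,(299,171),60),'note',w(d,(276,268),0))
print('small lid', w(d,(178,210),5),w(d,(180,235),5), 'ring',w(d,(377,279),0))
E
```

```text
[5.96377e+02 6.71970e+01 2.81000e-01] 16.08 [[2.8, -0.5], [3.1, 1.3], [-4.4, 0.3], [-1.6, -1.1]]
[ 5.84807e+02 -2.71063e+02  1.66000e-01] 9.51 [[0.7, 0.4], [0.5, 0.5], [-0.1, -0.1], [-1.2, -0.8]]
pull top [558.26079418  55.127123    62.        ] [581.7645272   61.07603868  48.        ]
clamp [ 568.10282472 -125.36707954   20.        ] [ 508.24216616 -127.11288394   20.        ] hose [323.41408259  17.0604827   10.        ] [ 331.90189885 -107.35591918   10.        ] [ 276.76621297 -320.17381812   10.        ] tape [703.47284097 -93.14118222  60.        ] note [462.00925517 -41.24699372   0.        ]
small lid [605.89281913 220.20870639   5.        ] [539.66774875 209.75025529   5.        ] ring [ 441.44072496 -301.32253429    0.        ]
```

Add to h.py:
```python
def st():
    s=arm.state(); return s,np.array(s['position'],float),np.array(s['tcp_rot'],float)
def Rdown(yaw_y):  # tool z down, tool y at world angle yaw_y(rad)
    y=np.array([np.cos(yaw_y),np.sin(yaw_y),0]);z=np.array([0,0,-1.]);x=np.cross(y,z);return np.c_[x,y,z]
def delta(pos,R=None,pr=True):
    s,p,R0=st(); d=R0.T@(np.array(pos,float)-p)/1000
    rv=np.zeros(3) if R is None else cv2.Rodrigues(R0.T@R)[0].ravel()
    print('t',round(s['clock'],2),'pos',p.round(1),'d',d.round(4),'rv',rv.round(4),'q',np.round(s['q'],1),'F',np.round(s['ft_force'],1),'gap',round(s['finger_gap'],1)); return d,rv
```

```text
(no output)
```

apply_moves --series '[{"x": 0.03,"y": -0.022,"z": -0.01,"az": -0.09},{"x": 0.06,"y": -0.044,"z": -0.02,"az": -0.18},{"x": 0.09,"y": -0.066,"z": -0.025,"az": -0.28},{"x": 0.12,"y": -0.088,"z": -0.026,"az": -0.38},{"x": 0.15,"y": -0.11,"z": -0.026,"az": -0.48},{"x": 0.18,"y": -0.132,"z": -0.026,"az": -0.58},{"x": 0.21,"y": -0.154,"z": -0.026,"az": -0.68},{"x": 0.24,"y": -0.176,"z": -0.026,"az": -0.775}]'

```text
schema error: expected keys x, y, z, ax, ay, az, claw
```

Run:
```python
from h import *
import math
delta([530,48,330],Rdown(math.pi/2+.281))
```

```text
t 0.5 pos [ 166.  -498.1  303.9] d [ 0.518  -0.4029 -0.0261] rv [-0.     -0.     -3.1008] q [-80.5  15.1  -2.8  72.2  -0.   81.1] F [-0.4 -0.7 -0.2] gap 85.7
```

apply_moves --series '[{"x": 0.03,"y": -0.022,"z": -0.01,"ax": 0,"ay": 0,"az": -0.09,"claw": 1},{"x": 0.06,"y": -0.044,"z": -0.02,"ax": 0,"ay": 0,"az": -0.18,"claw": 1},{"x": 0.09,"y": -0.066,"z": -0.025,"ax": 0,"ay": 0,"az": -0.28,"claw": 1},{"x": 0.12,"y": -0.088,"z": -0.026,"ax": 0,"ay": 0,"az": -0.38,"claw": 1},{"x": 0.15,"y": -0.11,"z": -0.026,"ax": 0,"ay": 0,"az": -0.48,"claw": 1},{"x": 0.18,"y": -0.132,"z": -0.026,"ax": 0,"ay": 0,"az": -0.58,"claw": 1},{"x": 0.21,"y": -0.154,"z": -0.026,"ax": 0,"ay": 0,"az": -0.68,"claw": 1},{"x": 0.24,"y": -0.176,"z": -0.026,"ax": 0,"ay": 0,"az": -0.775,"claw": 1}]' --grip_force 60

```text
clock: 1.17
position: [338.6, -253.6, 330.1]
tcp_rot: [[0.452, 0.892, 0.0], [0.892, -0.452, -0.0], [-0.0, 0.001, -1.0]]
ft_force: [0.8, -1.2, -0.4]
finger_gap: 85.5
```

Run:
```python
from h import *
import math
delta([530,48,330],Rdown(math.pi/2+.281))
```

```text
t 1.17 pos [ 338.6 -253.6  330.1] d [0.3555 0.0343 0.    ] rv [ 1.0000e-04  8.0000e-04 -2.3211e+00] q [-47.9   4.6 -12.   73.4   0.   69. ] F [ 0.8 -1.2 -0.4] gap 85.5
```

apply_moves --series '[{"x": 0.038,"y": 0.004,"z": 0,"ax": 0,"ay": 0,"az": -0.1,"claw": 1},{"x": 0.076,"y": 0.008,"z": 0,"ax": 0,"ay": 0,"az": -0.2,"claw": 1},{"x": 0.114,"y": 0.012,"z": 0,"ax": 0,"ay": 0,"az": -0.3,"claw": 1},{"x": 0.152,"y": 0.016,"z": 0,"ax": 0,"ay": 0,"az": -0.42,"claw": 1},{"x": 0.19,"y": 0.02,"z": 0,"ax": 0,"ay": 0,"az": -0.54,"claw": 1},{"x": 0.228,"y": 0.024,"z": 0,"ax": 0,"ay": 0,"az": -0.66,"claw": 1},{"x": 0.266,"y": 0.028,"z": 0,"ax": 0,"ay": 0,"az": -0.78,"claw": 1},{"x": 0.3,"y": 0.03,"z": 0,"ax": 0,"ay": 0,"az": -0.9,"claw": 1}]'

```text
clock: 1.83
position: [502.6, 0.2, 329.9]
tcp_rot: [[-0.419, 0.908, 0.0], [0.908, 0.419, 0.0], [-0.0, 0.0, -1.0]]
ft_force: [-0.7, -0.3, 0.9]
finger_gap: 85.6
```

Run:
```python
from h import *
import math
delta([530,48,330],Rdown(math.pi/2+.281))
```

```text
t 1.83 pos [5.026e+02 2.000e-01 3.299e+02] d [ 0.0319  0.0449 -0.0001] rv [ 2.0000e-04  4.0000e-04 -1.4193e+00] q [-9.3 12.5 -2.3 75.2  0.  55.9] F [-0.7 -0.3  0.9] gap 85.6
```

apply_moves --series '[{"x": 0.008,"y": 0.012,"z": 0,"ax": 0,"ay": 0,"az": -0.12,"claw": 1},{"x": 0.016,"y": 0.024,"z": 0,"ax": 0,"ay": 0,"az": -0.24,"claw": 1},{"x": 0.024,"y": 0.036,"z": 0,"ax": 0,"ay": 0,"az": -0.36,"claw": 1},{"x": 0.032,"y": 0.045,"z": 0,"ax": 0,"ay": 0,"az": -0.48,"claw": 1},{"x": 0.032,"y": 0.045,"z": 0,"ax": 0,"ay": 0,"az": -0.6,"claw": 1},{"x": 0.032,"y": 0.045,"z": 0,"ax": 0,"ay": 0,"az": -0.72,"claw": 1},{"x": 0.032,"y": 0.045,"z": 0,"ax": 0,"ay": 0,"az": -0.84,"claw": 1},{"x": 0.032,"y": 0.045,"z": 0,"ax": 0,"ay": 0,"az": -0.96,"claw": 1}]'

```text
clock: 2.5
position: [529.5, 45.9, 329.8]
tcp_rot: [[-0.984, 0.178, -0.0], [0.178, 0.984, 0.0], [0.0, -0.0, -1.0]]
ft_force: [0.8, -1.0, -0.5]
finger_gap: 85.3
```

apply_moves --series '[{"x": 0,"y": 0,"z": 0,"ax": 0,"ay": 0,"az": -0.12,"claw": 0.5},{"x": 0,"y": 0,"z": 0,"ax": 0,"ay": 0,"az": -0.24,"claw": 0.2},{"x": 0,"y": 0,"z": 0,"ax": 0,"ay": 0,"az": -0.36,"claw": 0.2},{"x": 0,"y": 0,"z": 0,"ax": 0,"ay": 0,"az": -0.459,"claw": 0.2},{"x": 0,"y": 0,"z": 0,"ax": 0,"ay": 0,"az": -0.459,"claw": 0.2}]'

```text
clock: 2.92
position: [529.4, 45.8, 329.9]
tcp_rot: [[-0.961, -0.275, -0.0], [-0.275, 0.961, 0.0], [0.0, 0.0, -1.0]]
ft_force: [-0.1, -0.1, -0.1]
finger_gap: 51.5
```

Run:
```python
from h import *
import math
delta([530,48,330],Rdown(math.pi/2+.281))
d=snap('wrist','w1.png'); R=np.array(d['R']); print(-R.T@np.array(d['t']),R[2])
for q in ('box','lid','lid_pull'): spot('wrist',q)
print(px(d,[558,56,62]))
```

```text
t 2.92 pos [529.4  45.8 329.9] d [-0.0012  0.002  -0.0001] rv [ 0.     -0.     -0.0021] q [ -3.8  15.4   1.7  76.3   0.  -19.8] F [-0.1 -0.1 -0.1] gap 51.5
[465.60621195  27.90261681 399.35473756] [ 0.25001568  0.07182397 -0.96557417]
wrist box 0.93 [314, 275, 178, 138]
wrist lid 0.96 [316, 273, 151, 111]
wrist lid 0.85 [495, 297, 102, 83]
wrist lid_pull 0.69 [316, 271, 152, 113]
wrist lid_pull 0.6 [493, 293, 105, 80]
[313.33915874 245.95772123]
```

View pics/w1.png

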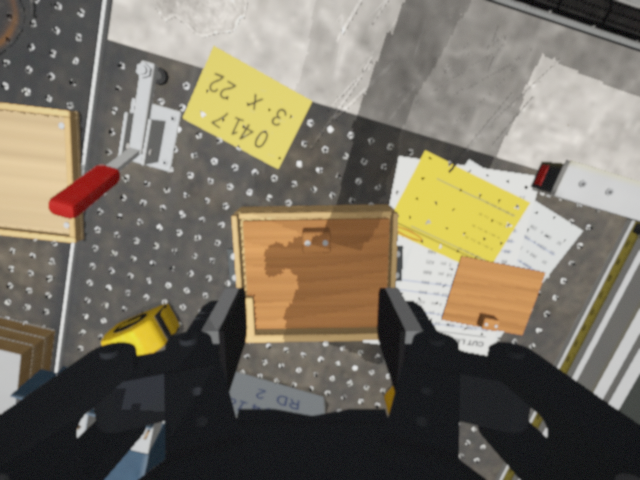

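The wrist view shows the box square-on at about (314,275), with the pull at about (316,240). I zoom in for the corners.

Run:
```python
import cv2
a=cv2.imread('pics/w1.png')
cv2.imwrite('pics/w1c.png',cv2.resize(a[200:350,220:410],(760,600),interpolation=cv2.INTER_CUBIC))
```

```text
(no output)
```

View pics/w1c.png

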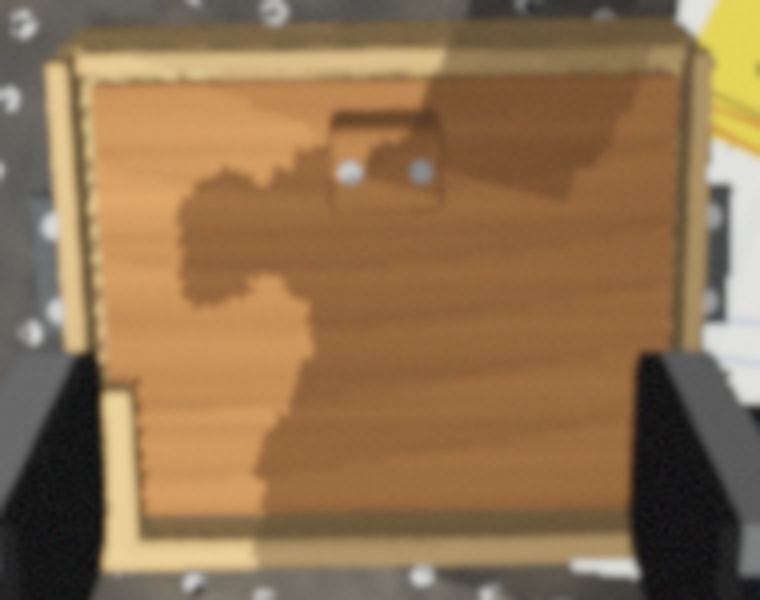

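Run:
```python
from h import *
d=arm.get_image('wrist')
c=lambda p:(220+p[0]/4-.5,200+p[1]/4-.5)
a=.281
Rb=np.array([[np.cos(a),-np.sin(a)],[np.sin(a),np.cos(a)]])
P=[w(d,c(p),62)[:2] for p in [(332,127),(442,126),(441,209),(331,209)]]
print('pull',np.round(P,1).tolist(),np.mean(P,0), 'angle',np.arctan2(*(P[0]-P[1])[::-1])+np.pi/2)
L=[w(d,c(p),40)[:2] for p in [(75,52),(695,45)]]; print('lip front',L,np.mean(L,0),np.linalg.norm(L[0]-L[1]),np.arctan2(*(L[0]-L[1])[::-1])+np.pi/2)
f=w(d,c((75,80)),40)[:2],w(d,c((675,72)),40)[:2];print('lip back / lid front', f, np.mean(f,0))
for z in (43.5,50): print(z,w(d,c((45,62)),z)[:2],w(d,c((710,56)),z)[:2])
r=w(d,c((105,571)),50)[:2]; print('rear -y corner',r)
for ctr in (np.mean(P,0),):
  lo=np.mean(L,0); print('box from lip',lo+Rb@[65,0],'from pull',ctr+Rb@[41,0],'from rear corner',r-Rb@[65,-77])
```

```text
pull [[547.5, 42.8], [540.7, 66.4], [559.4, 71.6], [566.0, 47.5]] [553.39958674  57.06853087] angle 0.27983342762259
lip front [array([551.46211546, -19.29994869]), array([510.91076672, 120.68629978])] [531.18644109  50.69317554] 145.7414204906384 0.28196309277297016
lip back / lid front (array([558.0305043 , -17.82140008]), array([518.31123469, 118.20695482])) [538.17086949  50.19277737]
43.5 [554.81039205 -25.05774757] [512.00389685 123.98952638]
50 [553.17856078 -24.08150498] [511.15395918 122.24330575]
rear -y corner [676.27444312  18.36339458]
box from lip [593.63705023  68.71875231] from pull [592.79150943  68.43851006] from rear corner [592.47045843  74.31777018]
```

Run:
```python
from h import *
import math
delta([554,57,115],Rdown(math.pi/2+.281))
```

```text
t 3.17 pos [529.4  45.8 329.9] d [-0.0267  0.0042  0.2149] rv [ 0.     -0.     -0.0093] q [ -3.8  15.4   1.7  76.3   0.  -19.4] F [ 0.5 -0.2  0.6] gap 51.0
```

apply_moves --series '[{"x": -0.013,"y": 0.002,"z": 0.03,"ax": 0,"ay": 0,"az": -0.009,"claw": 0.2},{"x": -0.0267,"y": 0.0042,"z": 0.065,"ax": 0,"ay": 0,"az": -0.009,"claw": 0.2},{"x": -0.0267,"y": 0.0042,"z": 0.1,"ax": 0,"ay": 0,"az": -0.009,"claw": 0.2},{"x": -0.0267,"y": 0.0042,"z": 0.135,"ax": 0,"ay": 0,"az": -0.009,"claw": 0.2},{"x": -0.0267,"y": 0.0042,"z": 0.16,"ax": 0,"ay": 0,"az": -0.009,"claw": 0.2},{"x": -0.0267,"y": 0.0042,"z": 0.17,"ax": 0,"ay": 0,"az": -0.009,"claw": 0.2},{"x": -0.0267,"y": 0.0042,"z": 0.17,"ax": 0,"ay": 0,"az": -0.009,"claw": 0.2}]'

```text
clock: 3.75
position: [553.1, 57.1, 158.2]
tcp_rot: [[-0.96, -0.278, -0.003], [-0.278, 0.96, 0.0], [0.003, 0.001, -1.0]]
ft_force: [-0.4, 0.4, 0.0]
finger_gap: 50.9
```

Run:
```python
from h import *
import math
delta([554,57,115],Rdown(math.pi/2+.281))
d=snap('wrist','w2.png')
```

```text
t 3.75 pos [553.1  57.1 158.2] d [-0.001  -0.0004  0.0432] rv [ 0.0011 -0.0033  0.0011] q [ -2.5  23.  -14.5  52.7  -0.  -18.7] F [-0.4  0.4  0. ] gap 50.9
```

View pics/w2.png

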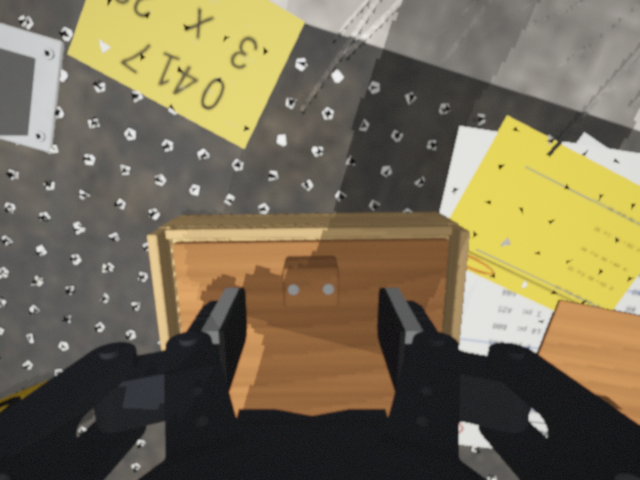

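The pull, at (311,290), is centred between the fingers, whose inner edges are at columns 245 and 378. I check its x, then descend.

Run:
```python
from h import *
d=arm.get_image('wrist')
a=cv2.imread('pics/w2.png'); cv2.imwrite('pics/w2c.png',cv2.resize(a[220:330,250:380],(650,550),interpolation=cv2.INTER_CUBIC))
for z in (62,): print(w(d,(311,289.5),z),px(d,[554,57,62]))
import math
delta([554,57,115],Rdown(math.pi/2+.281))
```

```text
[556.32010915  57.85857452  62.        ] [310.60801919 284.50844121]
t 3.85 pos [554.5  57.  161. ] d [0.0006 0.0002 0.046 ] rv [-0.0004  0.001   0.0015] q [ -2.5  22.8 -14.2  52.9  -0.  -18.7] F [-0.5 -0.1  1.1] gap 51.4
```

View pics/w2c.png

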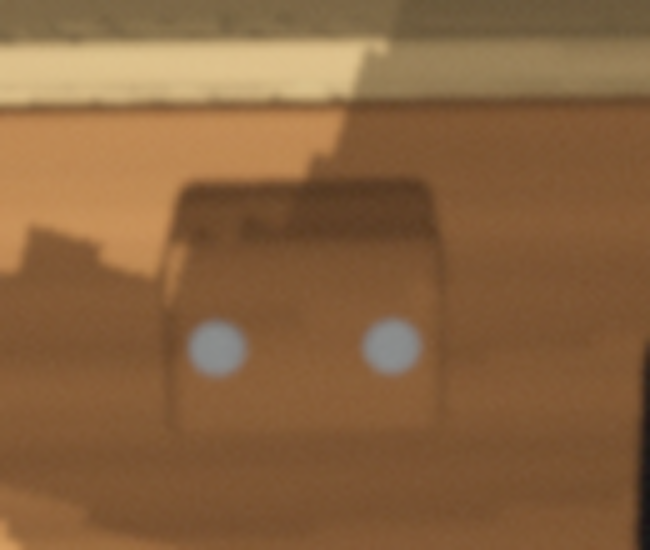

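apply_moves --series '[{"x": 0,"y": 0,"z": 0.015,"ax": 0,"ay": 0,"az": 0,"claw": 0.2},{"x": 0,"y": 0,"z": 0.03,"ax": 0,"ay": 0,"az": 0,"claw": 0.2},{"x": 0,"y": 0,"z": 0.04,"ax": 0,"ay": 0,"az": 0,"claw": 0.2},{"x": 0,"y": 0,"z": 0.045,"ax": 0,"ay": 0,"az": 0,"claw": 0.2},{"x": 0,"y": 0,"z": 0.045,"ax": 0,"ay": 0,"az": 0,"claw": 0.2}]'

```text
clock: 4.27
position: [554.1, 57.0, 115.0]
tcp_rot: [[-0.96, -0.279, -0.0], [-0.279, 0.96, -0.0], [0.0, -0.0, -1.0]]
ft_force: [0.4, -0.1, -0.1]
finger_gap: 51.1
```

apply_moves --series '[{"x": 0,"y": 0,"z": 0,"ax": 0,"ay": 0,"az": 0,"claw": -0.1},{"x": 0,"y": 0,"z": 0,"ax": 0,"ay": 0,"az": 0,"claw": -0.3},{"x": 0,"y": 0,"z": 0,"ax": 0,"ay": 0,"az": 0,"claw": -0.45},{"x": 0,"y": 0,"z": 0,"ax": 0,"ay": 0,"az": 0,"claw": -0.7},{"x": 0,"y": 0,"z": 0,"ax": 0,"ay": 0,"az": 0,"claw": -0.7},{"x": 0,"y": 0,"z": 0,"ax": 0,"ay": 0,"az": 0,"claw": -0.7}]' --grip_force 50

```text
clock: 4.77
position: [554.4, 57.0, 116.0]
tcp_rot: [[-0.96, -0.28, 0.002], [-0.28, 0.96, -0.0], [-0.001, -0.001, -1.0]]
ft_force: [-1.3, -0.1, 6.4]
finger_gap: 25.1
```

Run:
```python
from h import *
import math
delta([554,57,115],Rdown(math.pi/2+.281))
snap('wrist','w3.png')
```

```text
t 4.77 pos [554.4  57.  116. ] d [0.0004 0.0001 0.001 ] rv [-0.0006  0.0015  0.0023] q [ -2.5  25.2 -18.3  46.4  -0.  -18.7] F [-1.3 -0.1  6.4] gap 25.1
```

View pics/w3.png

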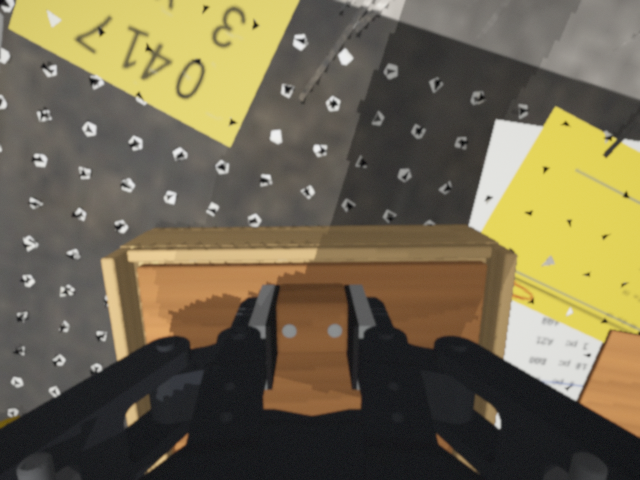

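apply_moves --series '[{"x": 0,"y": 0,"z": -0.001,"ax": 0,"ay": 0,"az": 0,"claw": -0.7},{"x": -0.0014,"y": 0,"z": -0.0027,"ax": 0,"ay": 0.018,"az": 0,"claw": -0.7},{"x": -0.0028,"y": 0,"z": -0.0044,"ax": 0,"ay": 0.036,"az": 0,"claw": -0.7},{"x": -0.0042,"y": 0,"z": -0.0061,"ax": 0,"ay": 0.054,"az": 0,"claw": -0.7},{"x": -0.0056,"y": 0,"z": -0.0079,"ax": 0,"ay": 0.073,"az": 0,"claw": -0.7},{"x": -0.0056,"y": 0,"z": -0.0079,"ax": 0,"ay": 0.073,"az": 0,"claw": -0.7}]' --grip_force 60

```text
clock: 5.32
position: [560.1, 58.7, 123.2]
tcp_rot: [[-0.958, -0.28, -0.07], [-0.279, 0.96, -0.021], [0.073, -0.0, -0.997]]
ft_force: [-0.1, 0.0, -1.3]
finger_gap: 24.5
```

Run:
```python
from h import *
import math
delta([554,57,115],Rdown(math.pi/2+.281))
snap('wrist','w4.png')
```

```text
t 5.32 pos [560.1  58.7 123.2] d [0.0057 0.0001 0.0087] rv [-0.0003 -0.0731  0.0023] q [ -1.8  27.4 -13.   53.6  -1.3 -18. ] F [-0.1  0.  -1.3] gap 24.5
```

View pics/w4.png

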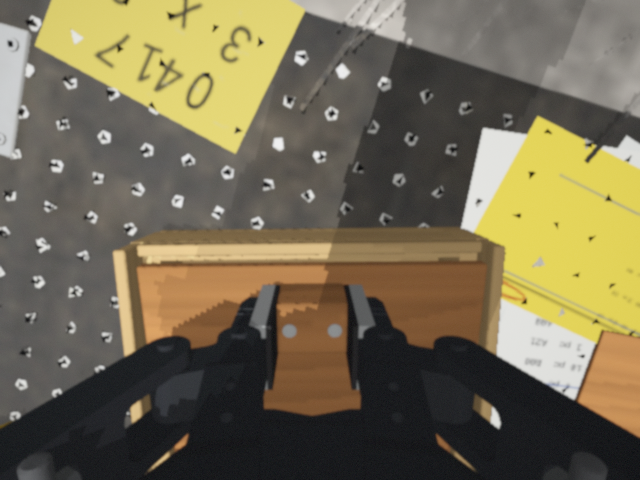

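The lid's front edge is now above the lip, in front of the pull at row ~263. I start to slide.

apply_moves --series '[{"x": 0.003,"y": 0,"z": 0.0002,"ax": 0,"ay": 0,"az": 0,"claw": -0.7},{"x": 0.006,"y": 0,"z": 0.0004,"ax": 0,"ay": 0,"az": 0,"claw": -0.7},{"x": 0.009,"y": 0,"z": 0.0006,"ax": 0,"ay": 0,"az": 0,"claw": -0.7},{"x": 0.012,"y": 0,"z": 0.0009,"ax": 0,"ay": 0,"az": 0,"claw": -0.7},{"x": 0.015,"y": 0,"z": 0.0011,"ax": 0,"ay": 0,"az": 0,"claw": -0.7},{"x": 0.018,"y": 0,"z": 0.0013,"ax": 0,"ay": 0,"az": 0,"claw": -0.7},{"x": 0.018,"y": 0,"z": 0.0013,"ax": 0,"ay": 0,"az": 0,"claw": -0.7}]'

```text
clock: 5.95
position: [541.4, 53.4, 122.9]
tcp_rot: [[-0.958, -0.279, -0.07], [-0.279, 0.96, -0.02], [0.073, 0.0, -0.997]]
ft_force: [-0.0, 0.3, 0.2]
finger_gap: 24.4
```

Run:
```python
from h import *
import math
delta([554,57,115],Rdown(math.pi/2+.281))
snap('wrist','w5.png')
```

```text
t 5.95 pos [541.4  53.4 122.9] d [-0.0137 -0.0001  0.0069] rv [ 0.     -0.0733  0.002 ] q [ -2.4  25.9 -15.9  52.2  -1.3 -18.6] F [-0.   0.3  0.2] gap 24.4
```

View pics/w5.png

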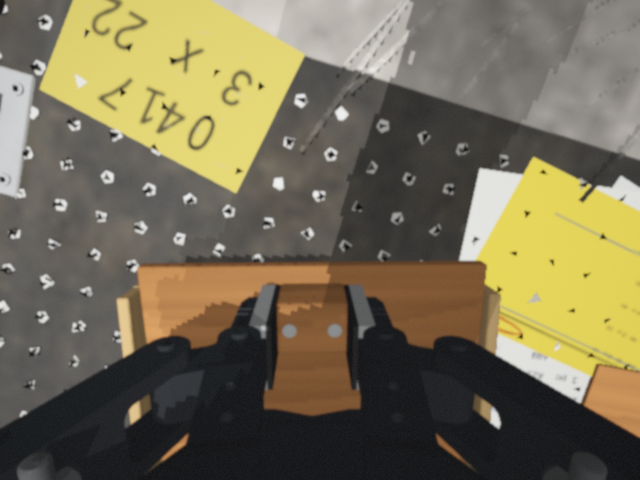

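The lid (front edge at row ~263) is past the lip, with almost no force. I draw it out fully.

apply_moves --series '[{"x": 0.004,"y": 0,"z": 0.0003,"ax": 0,"ay": 0,"az": 0,"claw": -0.7},{"x": 0.01,"y": 0,"z": 0.0007,"ax": 0,"ay": 0,"az": 0,"claw": -0.7},{"x": 0.016,"y": 0,"z": 0.0012,"ax": 0,"ay": 0,"az": 0,"claw": -0.7},{"x": 0.022,"y": 0,"z": 0.0016,"ax": 0,"ay": 0,"az": 0,"claw": -0.7},{"x": 0.028,"y": 0,"z": 0.002,"ax": 0,"ay": 0,"az": 0,"claw": -0.7},{"x": 0.034,"y": 0,"z": 0.0025,"ax": 0,"ay": 0,"az": 0,"claw": -0.7},{"x": 0.039,"y": 0,"z": 0.0028,"ax": 0,"ay": 0,"az": 0,"claw": -0.7},{"x": 0.039,"y": 0,"z": 0.0028,"ax": 0,"ay": 0,"az": 0,"claw": -0.7}]'

```text
clock: 6.67
position: [504.7, 42.4, 123.9]
tcp_rot: [[-0.958, -0.279, -0.067], [-0.279, 0.96, -0.02], [0.07, -0.001, -0.998]]
ft_force: [0.7, 0.3, 12.9]
finger_gap: 24.3
```

Run:
```python
from h import *
import math
delta([380,45,150],Rdown(math.pi/2+.1))
snap('scene','s2.png')
```

```text
t 6.67 pos [504.7  42.4 123.9] d [ 0.1206  0.0373 -0.0177] rv [-0.0073 -0.0696  0.1829] q [ -3.8  22.6 -21.6  49.6  -1.4 -20. ] F [ 0.7  0.3 12.9] gap 24.3
```

View pics/s2.png

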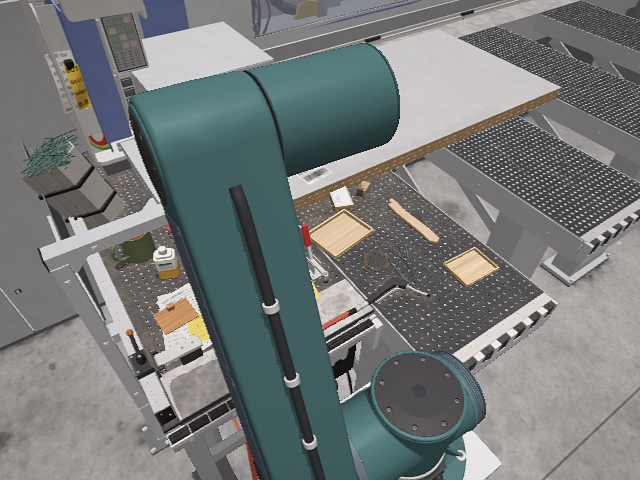

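The lid is out from under the rails (57 mm travel). Its underside rests on the lip (13 N), so I lift it straight up.

apply_moves --series '[{"x": 0.001,"y": 0,"z": -0.006,"ax": 0,"ay": 0,"az": 0,"claw": -0.7},{"x": 0.002,"y": 0,"z": -0.016,"ax": 0,"ay": 0,"az": 0,"claw": -0.7},{"x": 0.005,"y": 0,"z": -0.03,"ax": 0,"ay": 0,"az": 0,"claw": -0.7},{"x": 0.015,"y": 0,"z": -0.045,"ax": 0,"ay": -0.02,"az": 0,"claw": -0.7},{"x": 0.03,"y": 0.005,"z": -0.05,"ax": 0,"ay": -0.05,"az": 0.04,"claw": -0.7},{"x": 0.05,"y": 0.014,"z": -0.05,"ax": -0.003,"ay": -0.07,"az": 0.08,"claw": -0.7},{"x": 0.075,"y": 0.023,"z": -0.045,"ax": -0.005,"ay": -0.07,"az": 0.12,"claw": -0.7},{"x": 0.1,"y": 0.032,"z": -0.04,"ax": -0.006,"ay": -0.07,"az": 0.16,"claw": -0.7}]'

```text
clock: 7.38
position: [400.6, 46.3, 170.0]
tcp_rot: [[-0.993, -0.121, -0.003], [-0.121, 0.993, -0.0], [0.003, -0.0, -1.0]]
ft_force: [-0.2, -0.4, -1.3]
finger_gap: 25.1
```

Run:
```python
from h import *
import math
delta([380,45,100],Rdown(math.pi/2+.1))
snap('wrist','w6.png');snap('top','t6.png')
```

```text
t 7.38 pos [400.6  46.3 170. ] d [0.0204 0.0012 0.07  ] rv [-0.0001 -0.0032  0.021 ] q [ -5.    8.8 -33.6  47.7  -0.  -11.9] F [-0.2 -0.4 -1.3] gap 25.1
```

View pics/w6.png

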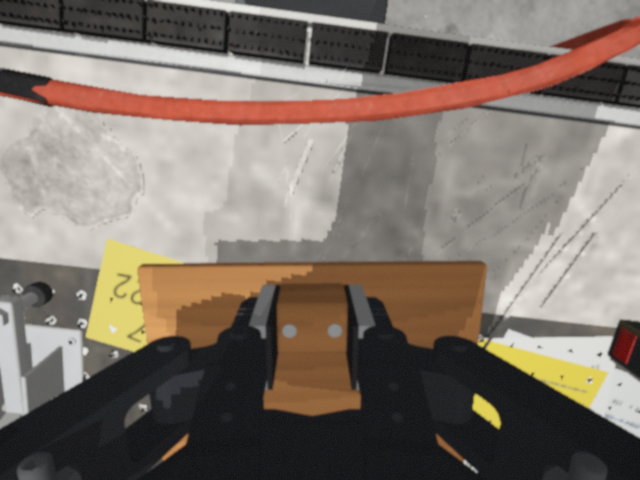

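View pics/t6.png

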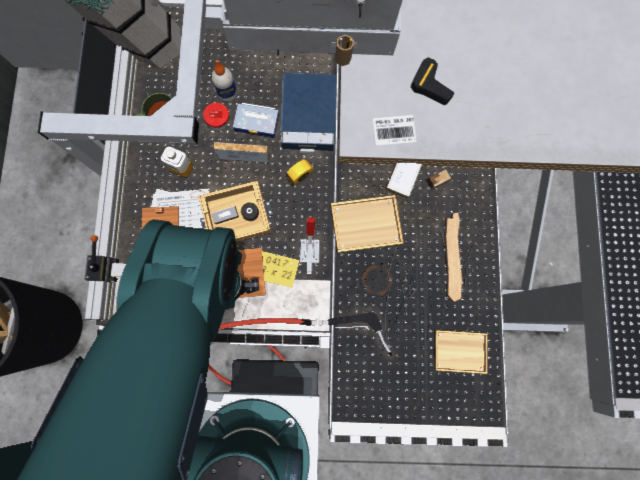

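apply_moves --series '[{"x": 0.005,"y": 0,"z": 0.012,"ax": 0,"ay": -0.003,"az": 0.01,"claw": -0.7},{"x": 0.01,"y": 0.001,"z": 0.03,"ax": 0,"ay": -0.003,"az": 0.02,"claw": -0.7},{"x": 0.0136,"y": 0.001,"z": 0.048,"ax": 0,"ay": -0.003,"az": 0.021,"claw": -0.7},{"x": 0.0136,"y": 0.001,"z": 0.064,"ax": 0,"ay": -0.003,"az": 0.021,"claw": -0.7},{"x": 0.0136,"y": 0.001,"z": 0.076,"ax": 0,"ay": -0.003,"az": 0.021,"claw": -0.7},{"x": 0.0136,"y": 0.001,"z": 0.083,"ax": 0,"ay": -0.003,"az": 0.021,"claw": -0.7},{"x": 0.0136,"y": 0.001,"z": 0.083,"ax": 0,"ay": -0.003,"az": 0.021,"claw": -0.7},{"x": 0.0136,"y": 0.001,"z": 0.083,"ax": 0,"ay": -0.003,"az": 0.021,"claw": -0.7}]'

```text
clock: 8.15
position: [388.6, 45.6, 87.2]
tcp_rot: [[-0.995, -0.102, -0.001], [-0.102, 0.995, -0.0], [0.001, -0.0, -1.0]]
ft_force: [-0.7, 0.1, -0.5]
finger_gap: 24.9
```

Run:
```python
from h import *
import math
delta([387,46,82],Rdown(math.pi/2+.1))
```

```text
t 8.15 pos [388.6  45.6  87.2] d [0.0016 0.0006 0.0052] rv [-0.     -0.0006  0.0022] q [ -5.3  14.1 -43.4  32.6  -0.  -11.1] F [-0.7  0.1 -0.5] gap 24.9
```

apply_moves --series '[{"x": 0,"y": 0,"z": 0.0015,"ax": 0,"ay": 0,"az": 0,"claw": -0.7},{"x": 0,"y": 0,"z": 0.003,"ax": 0,"ay": 0,"az": 0,"claw": -0.7},{"x": 0,"y": 0,"z": 0.0045,"ax": 0,"ay": 0,"az": 0,"claw": -0.7},{"x": 0,"y": 0,"z": 0.0055,"ax": 0,"ay": 0,"az": 0,"claw": -0.7},{"x": 0,"y": 0,"z": 0.0055,"ax": 0,"ay": 0,"az": 0,"claw": -0.7}]'

```text
clock: 8.57
position: [388.9, 45.6, 82.0]
tcp_rot: [[-0.995, -0.102, 0.001], [-0.102, 0.995, -0.0], [-0.001, -0.0, -1.0]]
ft_force: [-3.1, 0.4, 10.1]
finger_gap: 24.6
```

Run:
```python
from h import *
import math
delta([387,46,82],Rdown(math.pi/2+.1))
```

```text
t 8.57 pos [388.9  45.6  82. ] d [ 0.0019  0.0006 -0.    ] rv [-0.0003  0.0009  0.0022] q [ -5.3  14.5 -43.9  31.5  -0.  -11.1] F [-3.1  0.4 10.1] gap 24.6
```

The lid touches the table (10 N up) at the expected height, so I release it and rise.

apply_moves --series '[{"x": 0,"y": 0,"z": 0,"ax": 0,"ay": 0,"az": 0,"claw": -0.3},{"x": 0,"y": 0,"z": 0,"ax": 0,"ay": 0,"az": 0,"claw": 0.1},{"x": 0,"y": 0,"z": -0.001,"ax": 0,"ay": 0,"az": 0,"claw": 0.2},{"x": 0,"y": 0,"z": -0.008,"ax": 0,"ay": 0,"az": 0,"claw": 0.2},{"x": 0,"y": 0,"z": -0.025,"ax": 0,"ay": 0,"az": 0,"claw": 0.2},{"x": 0,"y": 0,"z": -0.05,"ax": 0,"ay": 0,"az": 0,"claw": 0.2},{"x": 0,"y": 0,"z": -0.085,"ax": 0,"ay": 0,"az": 0,"claw": 0.2},{"x": 0,"y": 0,"z": -0.12,"ax": 0,"ay": 0,"az": 0,"claw": 0.2}]'

```text
clock: 9.23
position: [388.0, 45.7, 203.4]
tcp_rot: [[-0.995, -0.102, -0.001], [-0.102, 0.995, 0.0], [0.001, 0.0, -1.0]]
ft_force: [1.3, 0.3, -0.0]
finger_gap: 51.2
```

Run:
```python
from h import *
import math
delta([520,50,300],Rdown(math.pi/2+.281))
snap('wrist','w7.png')
```

```text
t 9.23 pos [388.   45.7 203.4] d [-0.1317 -0.0092 -0.0968] rv [ 0.0002 -0.0009 -0.1789] q [ -5.3   5.6 -31.5  52.9  -0.  -11.1] F [ 1.3  0.3 -0. ] gap 51.2
```

View pics/w7.png

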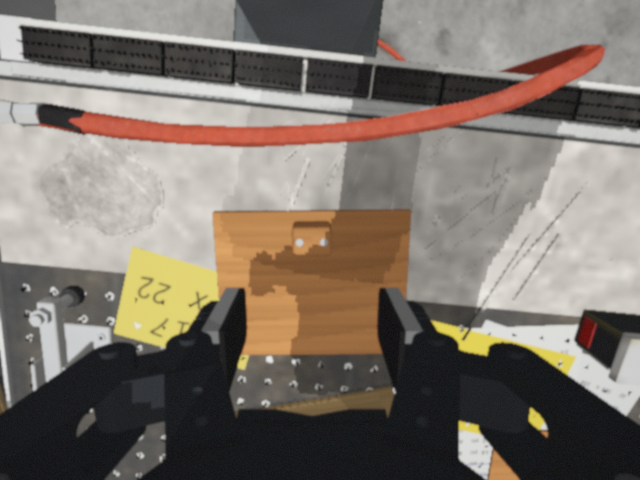

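apply_moves --series '[{"x": -0.02,"y": 0,"z": -0.02,"ax": 0,"ay": 0,"az": 0.12,"claw": 0.4},{"x": -0.05,"y": 0,"z": -0.04,"ax": 0,"ay": 0,"az": 0.24,"claw": 0.4},{"x": -0.08,"y": 0,"z": -0.06,"ax": 0,"ay": 0,"az": 0.36,"claw": 0.4},{"x": -0.11,"y": 0,"z": -0.08,"ax": 0,"ay": 0,"az": 0.48,"claw": 0.4},{"x": -0.14,"y": 0,"z": -0.095,"ax": 0,"ay": 0,"az": 0.6,"claw": 0.4},{"x": -0.17,"y": 0,"z": -0.097,"ax": 0,"ay": 0,"az": 0.72,"claw": 0.4},{"x": -0.19,"y": 0,"z": -0.097,"ax": 0,"ay": 0,"az": 0.84,"claw": 0.4},{"x": -0.206,"y": 0.002,"z": -0.097,"ax": 0,"ay": 0,"az": 0.96,"claw": 0.4}]'

```text
clock: 9.95
position: [595.0, 68.6, 298.9]
tcp_rot: [[-0.649, 0.76, 0.001], [0.76, 0.649, -0.0], [-0.0, 0.0, -1.0]]
ft_force: [-0.5, 0.5, -1.0]
finger_gap: 59.7
```

apply_moves --series '[{"x": 0,"y": 0,"z": 0,"ax": 0,"ay": 0,"az": 0.12,"claw": 0.4},{"x": 0,"y": 0,"z": 0,"ax": 0,"ay": 0,"az": 0.24,"claw": 0.4},{"x": 0,"y": 0,"z": 0,"ax": 0,"ay": 0,"az": 0.35,"claw": 0.4},{"x": 0,"y": 0,"z": 0,"ax": 0,"ay": 0,"az": 0.43,"claw": 0.4},{"x": 0,"y": 0,"z": 0,"ax": 0,"ay": 0,"az": 0.43,"claw": 0.4},{"x": 0,"y": 0,"z": 0,"ax": 0,"ay": 0,"az": 0.43,"claw": 0.4}]'

```text
clock: 10.45
position: [593.3, 68.6, 299.0]
tcp_rot: [[-0.282, 0.959, 0.0], [0.959, 0.282, -0.0], [-0.0, 0.0, -1.0]]
ft_force: [-0.1, -0.4, 0.9]
finger_gap: 59.7
```

Run:
```python
from h import *
import math
delta([604,32,300],Rdown(.281))
snap('wrist','w8.png')
spot('wrist','wheel');spot('wrist','pins');spot('wrist','box')
a=cv2.imread('pics/w8.png')
```

```text
t 10.45 pos [593.3  68.6 299. ] d [-0.0382 -0.     -0.001 ] rv [0.0002 0.0001 0.0047] q [-1.2 22.4  7.5 75.1 -0.  72.4] F [-0.1 -0.4  0.9] gap 59.7
wrist wheel 0.66 [311, 249, 47, 54]
wrist pins 0.63 [321, 180, 38, 77]
wrist box 0.92 [312, 206, 165, 199]
```

View pics/w8.png

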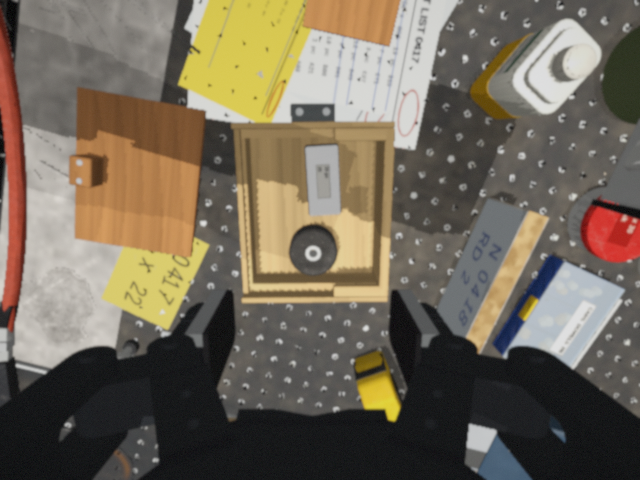

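The wrist view shows the open box: the wheel at about (313,249) and the pins at about (323,180), turned by a few degrees. The lid lies flat at left.

Run:
```python
import cv2
a=cv2.imread('pics/w8.png')
cv2.imwrite('pics/w8c.png',cv2.resize(a[130:290,240:390],(750,800)[:2] and (562,600),interpolation=cv2.INTER_CUBIC))
```

```text
(no output)
```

View pics/w8c.png

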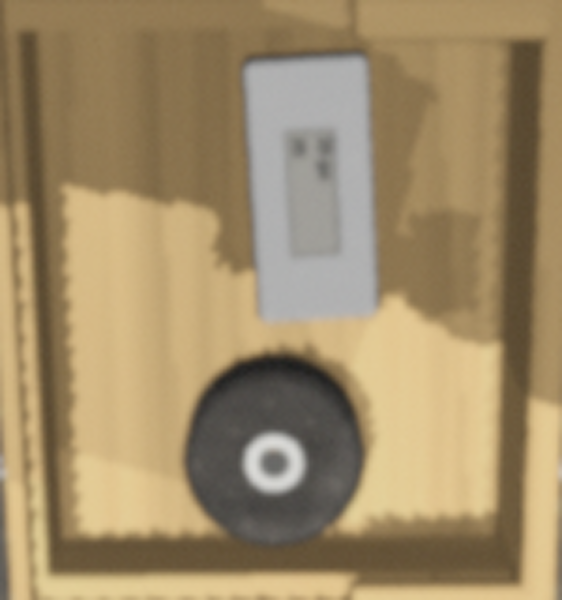

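Run:
```python
from h import *
d=arm.get_image('wrist')
c=lambda p:(240+p[0]/3.75-.5,130+p[1]/3.75-.5)
print('wheel',w(d,c((274,462)),30), 'dia', np.linalg.norm(w(d,c((187,455)),30)-w(d,c((362,455)),30)))
P=np.array([w(d,c(p),24)[:2] for p in [(244,58),(369,53),(379,315),(259,322)]]); print('pins',P.round(1).tolist(),P.mean(0))
e=(P[0]-P[3]+P[1]-P[2]);print('long dir',np.degrees(np.arctan2(e[1],e[0])), np.linalg.norm(P[0]-P[3]),np.linalg.norm(P[0]-P[1]))
B=[w(d,c(p),50)[:2] for p in ()]
# box-frame
a=.281;Rb=np.array([[np.cos(a),-np.sin(a)],[np.sin(a),np.cos(a)]])
for q in (w(d,c((274,462)),30)[:2],P.mean(0)): print(Rb.T@(q-[593.5,68.5]))
# tray reprojection from this: nothing
s,p,R=st();print(p,R[:,1])
```

```text
wheel [603.97270023  33.14268903  30.        ] dia 42.42655230746577
pins [[570.6, 122.5], [597.9, 131.7], [618.4, 73.9], [591.1, 64.2]] [594.50925688  98.07149689]
long dir 109.4397173763912 61.84933908000241 28.718604534831815
[  0.25677824 -36.87480107]
[ 9.17033838 28.1317778 ]
[593.40972256  68.60350822 298.68618109] [9.59890291e-01 2.80375816e-01 1.76447145e-04]
```

apply_moves --series '[{"x": -0.015,"y": 0,"z": 0.02,"ax": 0,"ay": 0,"az": 0,"claw": 0.4},{"x": -0.03,"y": 0,"z": 0.05,"ax": 0,"ay": 0,"az": 0,"claw": 0.4},{"x": -0.037,"y": 0,"z": 0.08,"ax": 0,"ay": 0,"az": 0,"claw": 0.4},{"x": -0.037,"y": 0,"z": 0.11,"ax": 0,"ay": 0,"az": 0,"claw": 0.4},{"x": -0.037,"y": 0,"z": 0.13,"ax": 0,"ay": 0,"az": 0,"claw": 0.4},{"x": -0.037,"y": 0,"z": 0.14,"ax": 0,"ay": 0,"az": 0,"claw": 0.4},{"x": -0.037,"y": 0,"z": 0.14,"ax": 0,"ay": 0,"az": 0,"claw": 0.4}]'

```text
clock: 11.28
position: [603.0, 33.1, 156.9]
tcp_rot: [[-0.28, 0.96, -0.003], [0.96, 0.28, 0.0], [0.001, -0.003, -1.0]]
ft_force: [-0.1, -0.7, -0.1]
finger_gap: 59.4
```

Run:
```python
from h import *
import math
snap('wrist','w9.png')
delta([604,33,80],Rdown(.281))
```

```text
t 11.33 pos [603.6  33.2 158.5] d [-0.0003  0.0004  0.0785] rv [-0.0008 -0.0002  0.0025] q [-4.6 27.1 -7.1 55.8 -0.  69.2] F [-0.1  0.2  0.9] gap 59.6
```

View pics/w9.png

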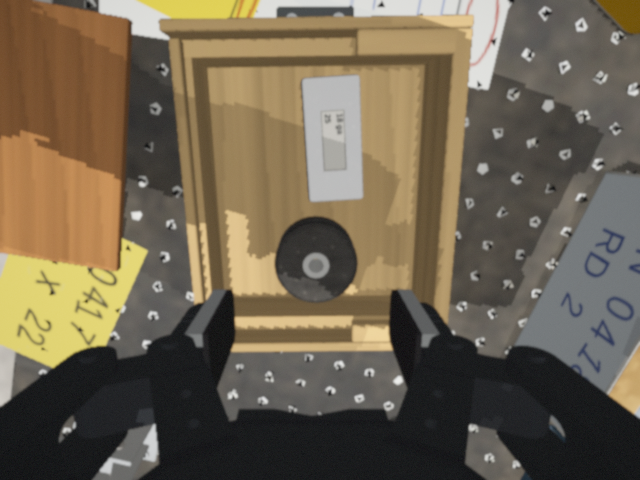

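Run:
```python
from h import *
d=arm.get_image('wrist'); print(w(d,(316,264.5),30)); 
s,p,R=st(); print(R.T@(w(d,(316,264.5),30)-p), R.T@(w(d,(335,140),24)-p))
```

```text
[605.43082034  32.8047197   30.        ]
[ -0.64686183   1.02634792 129.56346124] [ 64.07915693  10.59837743 135.54691018]
```

apply_moves --series '[{"x": 0,"y": 0.001,"z": 0.02,"ax": 0,"ay": 0,"az": 0,"claw": 0.4},{"x": 0,"y": 0.001,"z": 0.045,"ax": 0,"ay": 0,"az": 0,"claw": 0.4},{"x": 0,"y": 0.001,"z": 0.065,"ax": 0,"ay": 0,"az": 0,"claw": 0.4},{"x": 0,"y": 0.001,"z": 0.075,"ax": 0,"ay": 0,"az": 0,"claw": 0.4},{"x": 0,"y": 0.001,"z": 0.079,"ax": 0,"ay": 0,"az": 0,"claw": 0.4},{"x": 0,"y": 0.001,"z": 0.079,"ax": 0,"ay": 0,"az": 0,"claw": 0.4}]'

```text
clock: 11.88
position: [605.1, 33.4, 80.1]
tcp_rot: [[-0.279, 0.96, 0.001], [0.96, 0.279, -0.0], [-0.0, 0.001, -1.0]]
ft_force: [-0.1, -0.3, 0.4]
finger_gap: 59.9
```

apply_moves --series '[{"x": 0,"y": 0,"z": 0,"ax": 0,"ay": 0,"az": 0,"claw": 0.2},{"x": 0,"y": 0,"z": 0,"ax": 0,"ay": 0,"az": 0,"claw": 0.05},{"x": 0,"y": 0,"z": 0,"ax": 0,"ay": 0,"az": 0,"claw": -0.1},{"x": 0,"y": 0,"z": 0,"ax": 0,"ay": 0,"az": 0,"claw": -0.2},{"x": 0,"y": 0,"z": 0,"ax": 0,"ay": 0,"az": 0,"claw": -0.2}]' --grip_force 40

```text
clock: 12.3
position: [605.5, 33.3, 81.3]
tcp_rot: [[-0.279, 0.96, 0.003], [0.96, 0.279, -0.0], [-0.001, 0.002, -1.0]]
ft_force: [-2.1, -0.1, 8.1]
finger_gap: 43.4
```

Run:
```python
from h import *
delta([604,33,80],Rdown(.281))
```

```text
t 12.3 pos [605.5  33.3  81.3] d [ 0.0001 -0.0015  0.0013] rv [0.0023 0.001  0.002 ] q [ -4.5  31.2 -13.4  45.2  -0.   69.2] F [-2.1 -0.1  8.1] gap 43.4
```

apply_moves --series '[{"x": 0,"y": 0,"z": -0.005,"ax": 0,"ay": 0,"az": 0,"claw": -0.2},{"x": 0,"y": 0,"z": -0.02,"ax": 0,"ay": 0,"az": 0,"claw": -0.2},{"x": 0,"y": 0,"z": -0.045,"ax": 0,"ay": 0,"az": 0,"claw": -0.2},{"x": 0,"y": 0,"z": -0.075,"ax": 0,"ay": 0,"az": 0,"claw": -0.2},{"x": 0,"y": 0,"z": -0.11,"ax": 0,"ay": 0,"az": 0,"claw": -0.2},{"x": 0,"y": 0,"z": -0.14,"ax": 0,"ay": 0,"az": 0,"claw": -0.2},{"x": 0,"y": 0,"z": -0.16,"ax": 0,"ay": 0,"az": 0,"claw": -0.2},{"x": 0,"y": 0,"z": -0.17,"ax": 0,"ay": 0,"az": 0,"claw": -0.2}]'

```text
clock: 12.97
position: [605.3, 33.3, 253.4]
tcp_rot: [[-0.279, 0.96, 0.005], [0.96, 0.279, -0.0], [-0.002, 0.004, -1.0]]
ft_force: [0.3, -0.2, -0.8]
finger_gap: 43.2
```

Run:
```python
from h import *
snap('wrist','w10.png')
delta([591.3,-308.5,250],Rdown(.166))
```

```text
t 13.02 pos [605.5  33.3 253.6] d [-0.3242 -0.1091  0.0037] rv [0.0049 0.0016 0.117 ] q [-4.5 23.9  2.9 68.7 -0.  69.2] F [0.3 0.3 0.9] gap 43.5
```

View pics/w10.png

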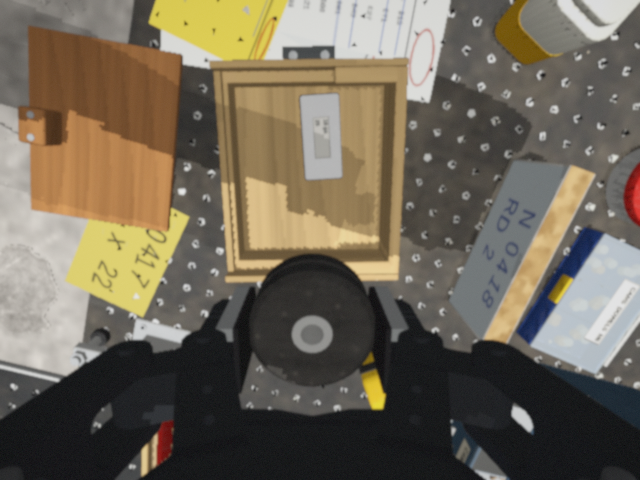

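The wheel is held level between the pads (around (312,330)). Next I transit to the tray.

apply_moves --series '[{"x": -0.015,"y": -0.005,"z": 0,"ax": 0,"ay": 0,"az": 0.01,"claw": -0.2},{"x": -0.045,"y": -0.015,"z": 0,"ax": 0,"ay": 0,"az": 0.03,"claw": -0.2},{"x": -0.08,"y": -0.027,"z": 0,"ax": 0,"ay": 0,"az": 0.05,"claw": -0.2},{"x": -0.115,"y": -0.039,"z": 0,"ax": 0,"ay": 0,"az": 0.07,"claw": -0.2},{"x": -0.15,"y": -0.05,"z": 0,"ax": 0.002,"ay": 0.001,"az": 0.09,"claw": -0.2},{"x": -0.18,"y": -0.06,"z": 0,"ax": 0.004,"ay": 0.001,"az": 0.11,"claw": -0.2},{"x": -0.2,"y": -0.067,"z": 0,"ax": 0.005,"ay": 0.001,"az": 0.117,"claw": -0.2},{"x": -0.21,"y": -0.071,"z": 0,"ax": 0.005,"ay": 0.001,"az": 0.117,"claw": -0.2}]'

```text
clock: 13.68
position: [594.6, -190.7, 248.2]
tcp_rot: [[-0.163, 0.987, -0.007], [0.987, 0.163, 0.0], [0.001, -0.006, -1.0]]
ft_force: [-0.1, 1.0, -1.5]
finger_gap: 43.9
```

Run:
```python
from h import *
snap('wrist','w11.png')
delta([591.3,-308.5,250],Rdown(.166))
spot('wrist','tray')
```

```text
t 13.73 pos [ 594.6 -191.2  248.3] d [-0.1152 -0.0224 -0.0016] rv [-0.0063 -0.0009 -0.0026] q [-25.2  26.2   5.9  70.   -0.2  55.4] F [-1.3 -3.2 -1.8] gap 43.8
```

View pics/w11.png

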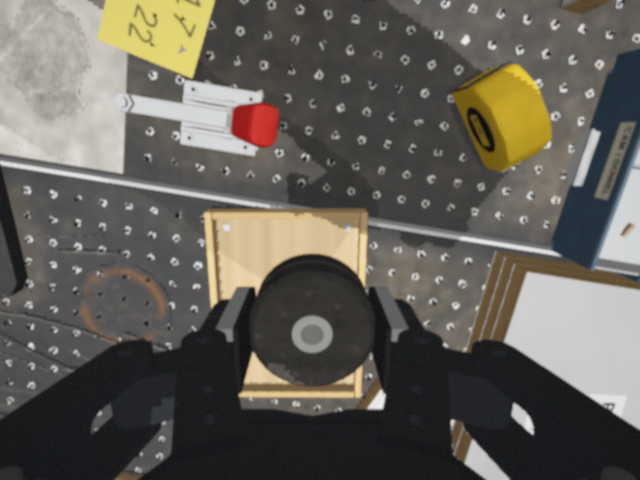

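Run:
```python
from h import *
d=arm.get_image('wrist')
a=.166;Rb=np.array([[np.cos(a),-np.sin(a)],[np.sin(a),np.cos(a)]])
for uv,m in [((204,211),(-65,85)),((368,209),(65,85)),((362,398),(65,-85))]:
    W=w(d,uv,17)[:2]; print(W.round(1),(W-Rb@m).round(1))
delta([591.3,-308.5,250],Rdown(.166))
```

```text
[ 507.5 -194.9] [ 585.6 -268. ]
[ 634.6 -172.1] [ 584.6 -266.7]
[ 663.8 -342.1] [ 585.6 -269. ]
t 13.83 pos [ 594.9 -188.2  248.8] d [-0.1181 -0.0233 -0.0013] rv [-0.0059 -0.0016 -0.0009] q [-25.   26.2   5.9  70.   -0.1  55.5] F [-0.4  1.7 -0.4] gap 44.0
```

apply_moves --series '[{"x": -0.012,"y": -0.003,"z": 0,"ax": -0.002,"ay": 0,"az": 0,"claw": -0.2},{"x": -0.035,"y": -0.008,"z": 0,"ax": -0.004,"ay": -0.001,"az": 0,"claw": -0.2},{"x": -0.065,"y": -0.014,"z": 0,"ax": -0.006,"ay": -0.001,"az": 0,"claw": -0.2},{"x": -0.09,"y": -0.019,"z": 0.01,"ax": -0.006,"ay": -0.001,"az": 0,"claw": -0.2},{"x": -0.108,"y": -0.022,"z": 0.03,"ax": -0.006,"ay": -0.001,"az": 0,"claw": -0.2},{"x": -0.116,"y": -0.023,"z": 0.055,"ax": -0.006,"ay": -0.001,"az": 0,"claw": -0.2},{"x": -0.116,"y": -0.023,"z": 0.08,"ax": -0.006,"ay": -0.001,"az": 0,"claw": -0.2},{"x": -0.116,"y": -0.023,"z": 0.1,"ax": -0.006,"ay": -0.001,"az": 0,"claw": -0.2}]'

```text
clock: 14.5
position: [590.9, -306.0, 147.7]
tcp_rot: [[-0.166, 0.986, 0.0], [0.986, 0.166, 0.001], [0.0, 0.0, -1.0]]
ft_force: [0.1, 0.8, -0.8]
finger_gap: 43.4
```

Run:
```python
from h import *
snap('wrist','w12.png')
delta([591.3,-306.5,81],Rdown(.166))
```

```text
t 14.55 pos [ 589.9 -304.9  144.2] d [-0.002   0.0013  0.0632] rv [-0.003  -0.0037  0.0009] q [-34.4  33.2   1.8  58.8   0.   46.1] F [-1.1  1.  -5.9] gap 43.3
```

View pics/w12.png

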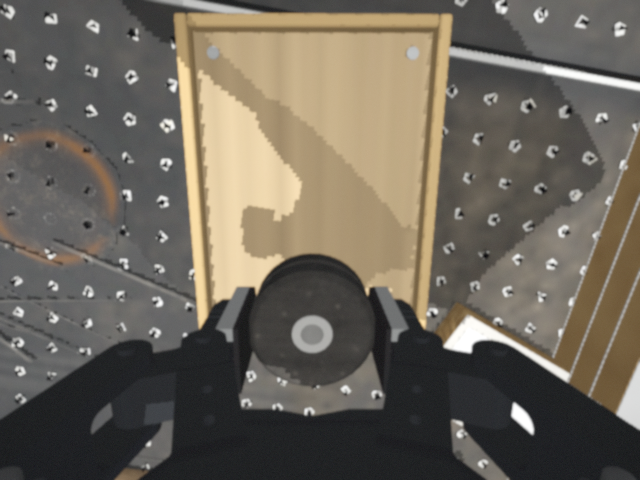

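apply_moves --series '[{"x": 0,"y": 0,"z": 0.01,"ax": 0,"ay": 0,"az": 0,"claw": -0.2},{"x": 0,"y": 0,"z": 0.025,"ax": 0,"ay": 0,"az": 0,"claw": -0.2},{"x": 0,"y": 0,"z": 0.04,"ax": 0,"ay": 0,"az": 0,"claw": -0.2},{"x": 0,"y": 0,"z": 0.05,"ax": 0,"ay": 0,"az": 0,"claw": -0.2},{"x": 0,"y": 0,"z": 0.055,"ax": 0,"ay": 0,"az": 0,"claw": -0.2},{"x": 0,"y": 0,"z": 0.055,"ax": 0,"ay": 0,"az": 0,"claw": -0.2},{"x": 0,"y": 0,"z": 0.055,"ax": 0,"ay": 0,"az": 0,"claw": -0.2}]'

```text
clock: 15.13
position: [591.6, -306.3, 95.4]
tcp_rot: [[-0.165, 0.986, 0.002], [0.986, 0.165, -0.001], [-0.001, 0.002, -1.0]]
ft_force: [0.4, -0.2, -1.1]
finger_gap: 43.8
```

Run:
```python
from h import *
snap('wrist','w13.png')
delta([591.3,-306.5,80.5],Rdown(.166))
```

```text
t 15.18 pos [ 591.6 -306.5   95.6] d [ 0.     -0.0004  0.0151] rv [0.002  0.0012 0.0001] q [-34.4  35.4  -2.3  52.2   0.   46.1] F [-1.1  0.3 -0.6] gap 43.4
```

View pics/w13.png

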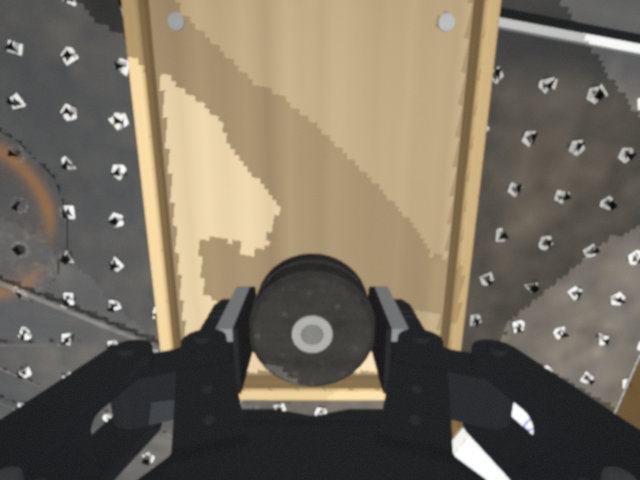

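The wheel is inside the tray, with the far rim behind it at row ~390 and sides clear. I lower it to contact.

apply_moves --series '[{"x": 0,"y": 0,"z": 0.005,"ax": 0,"ay": 0,"az": 0,"claw": -0.2},{"x": 0,"y": 0,"z": 0.01,"ax": 0,"ay": 0,"az": 0,"claw": -0.2},{"x": 0,"y": 0,"z": 0.013,"ax": 0,"ay": 0,"az": 0,"claw": -0.2},{"x": 0,"y": 0,"z": 0.0155,"ax": 0,"ay": 0,"az": 0,"claw": -0.2},{"x": 0,"y": 0,"z": 0.0155,"ax": 0,"ay": 0,"az": 0,"claw": -0.2}]'

```text
clock: 15.6
position: [591.1, -306.3, 80.2]
tcp_rot: [[-0.165, 0.986, 0.002], [0.986, 0.165, -0.001], [-0.001, 0.001, -1.0]]
ft_force: [-6.4, 3.1, 16.7]
finger_gap: 43.7
```

Run:
```python
from h import *
delta([591.3,-306.5,80.5],Rdown(.166))
```

```text
t 15.6 pos [ 591.1 -306.3   80.2] d [-0.0003  0.0001 -0.0003] rv [ 0.0014  0.0009 -0.    ] q [-34.4  36.2  -3.5  50.3   0.   46.1] F [-6.4  3.1 16.7] gap 43.7
```

apply_moves --series '[{"x": 0,"y": 0,"z": -0.0005,"ax": 0,"ay": 0,"az": 0,"claw": 0.15},{"x": 0,"y": 0,"z": -0.0005,"ax": 0,"ay": 0,"az": 0,"claw": 0.35},{"x": 0,"y": 0,"z": -0.0005,"ax": 0,"ay": 0,"az": 0,"claw": 0.35},{"x": 0,"y": 0,"z": -0.01,"ax": 0,"ay": 0,"az": 0,"claw": 0.35},{"x": 0,"y": 0,"z": -0.035,"ax": 0,"ay": 0,"az": 0,"claw": 0.35},{"x": 0,"y": 0,"z": -0.07,"ax": 0,"ay": 0,"az": 0,"claw": 0.35},{"x": 0,"y": 0,"z": -0.11,"ax": 0,"ay": 0,"az": 0,"claw": 0.35},{"x": 0,"y": 0,"z": -0.15,"ax": 0,"ay": 0,"az": 0,"claw": 0.35}]'

```text
clock: 16.27
position: [590.6, -306.0, 231.3]
tcp_rot: [[-0.165, 0.986, 0.001], [0.986, 0.165, 0.0], [0.0, 0.001, -1.0]]
ft_force: [0.1, -1.6, -0.5]
finger_gap: 57.9
```

Run:
```python
from h import *
snap('wrist','w14.png')
delta([594.5,98,230],Rdown(np.radians(19.4)))
```

```text
t 16.32 pos [ 592.2 -307.   239.7] d [0.3991 0.0692 0.0075] rv [ 0.0071  0.0075 -0.1726] q [-34.4  30.1  11.4  70.7   0.   46.1] F [-2.3  0.4  7.7] gap 57.9
```

View pics/w14.png

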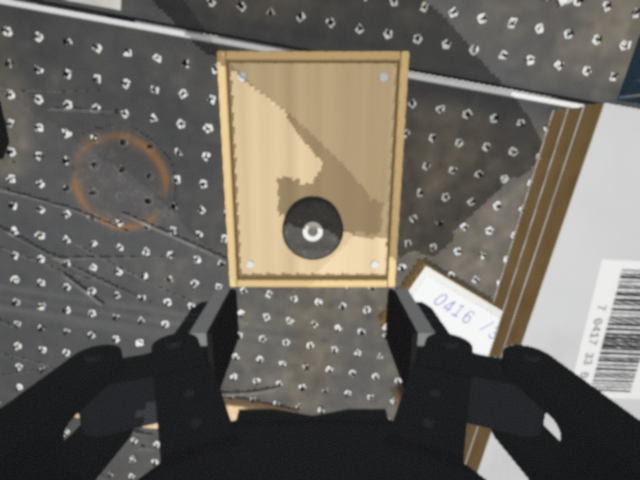

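The wheel stands flat in the tray at (313,230). Now the pins.

apply_moves --series '[{"x": 0.02,"y": 0.003,"z": -0.01,"ax": 0,"ay": 0,"az": -0.01,"claw": 0.35},{"x": 0.055,"y": 0.009,"z": -0.02,"ax": 0,"ay": 0,"az": -0.03,"claw": 0.35},{"x": 0.095,"y": 0.016,"z": -0.02,"ax": 0,"ay": 0,"az": -0.05,"claw": 0.35},{"x": 0.135,"y": 0.023,"z": -0.02,"ax": 0,"ay": 0,"az": -0.07,"claw": 0.35},{"x": 0.175,"y": 0.03,"z": -0.02,"ax": 0,"ay": 0,"az": -0.09,"claw": 0.35},{"x": 0.215,"y": 0.037,"z": -0.02,"ax": 0,"ay": 0,"az": -0.11,"claw": 0.35},{"x": 0.255,"y": 0.044,"z": -0.02,"ax": 0,"ay": 0,"az": -0.13,"claw": 0.35},{"x": 0.29,"y": 0.05,"z": -0.02,"ax": 0,"ay": 0,"az": -0.15,"claw": 0.35}]'

```text
clock: 16.98
position: [592.0, -9.7, 249.8]
tcp_rot: [[-0.312, 0.95, 0.002], [0.95, 0.312, -0.0], [-0.001, 0.002, -1.0]]
ft_force: [0.9, -1.1, -0.0]
finger_gap: 57.5
```

Run:
```python
from h import *
delta([594.5,98,180],Rdown(np.radians(19.4)))
```

```text
t 16.98 pos [592.   -9.7 249.8] d [0.1016 0.0358 0.0698] rv [ 0.0016  0.0007 -0.0213] q [-8.8 22.7  0.4 67.5  0.  63. ] F [ 0.9 -1.1 -0. ] gap 57.5
```

apply_moves --series '[{"x": 0.02,"y": 0.007,"z": 0,"ax": 0,"ay": 0,"az": -0.01,"claw": 0.3},{"x": 0.045,"y": 0.016,"z": 0.01,"ax": 0,"ay": 0,"az": -0.02,"claw": 0.3},{"x": 0.07,"y": 0.025,"z": 0.025,"ax": 0,"ay": 0,"az": -0.021,"claw": 0.3},{"x": 0.09,"y": 0.032,"z": 0.045,"ax": 0,"ay": 0,"az": -0.021,"claw": 0.3},{"x": 0.1,"y": 0.036,"z": 0.06,"ax": 0,"ay": 0,"az": -0.021,"claw": 0.3},{"x": 0.1016,"y": 0.036,"z": 0.07,"ax": 0,"ay": 0,"az": -0.021,"claw": 0.3},{"x": 0.1016,"y": 0.036,"z": 0.07,"ax": 0,"ay": 0,"az": -0.021,"claw": 0.3},{"x": 0.1016,"y": 0.036,"z": 0.07,"ax": 0,"ay": 0,"az": -0.021,"claw": 0.3}]'

```text
clock: 17.65
position: [595.2, 95.1, 179.5]
tcp_rot: [[-0.33, 0.944, 0.001], [0.944, 0.33, -0.0], [-0.001, 0.001, -1.0]]
ft_force: [-0.9, -0.4, 0.7]
finger_gap: 55.6
```

Run:
```python
from h import *
snap('wrist','w15.png')
delta([594.5,98,80],Rdown(np.radians(19.4)))
```

```text
t 17.7 pos [595.5  94.9 180. ] d [ 0.0034 -0.0001  0.1   ] rv [ 0.0017  0.001  -0.0024] q [ 1.3 26.  -5.5 58.4 -0.  72.1] F [ 0.7  0.3 -0.3] gap 55.1
```

View pics/w15.png

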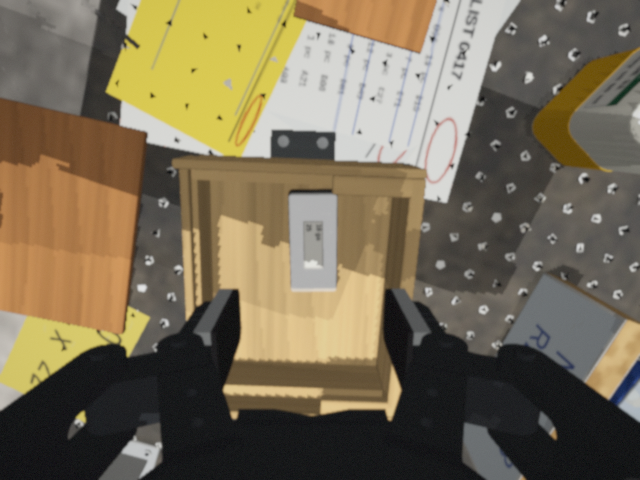

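Run:
```python
from h import *
d=arm.get_image('wrist'); s,p,R=st()
P=np.array([w(d,u,24) for u in [(289,194),(336,193),(337,290),(291,290)]]); print(P.round(1).tolist(),P.mean(0), R.T@(P.mean(0)-p))
```

```text
[[571.9, 121.6, 24.0], [597.6, 131.2, 24.0], [619.1, 74.4, 24.0], [592.0, 65.0, 24.0]] [595.12873309  98.04870853  24.        ] [  3.45966084   0.16219167 156.21439636]
```

apply_moves --series '[{"x": 0.002,"y": 0,"z": 0.015,"ax": 0,"ay": 0,"az": 0,"claw": 0.17},{"x": 0.0034,"y": 0,"z": 0.035,"ax": 0,"ay": 0,"az": 0,"claw": 0.17},{"x": 0.0034,"y": 0,"z": 0.06,"ax": 0,"ay": 0,"az": 0,"claw": 0.17},{"x": 0.0034,"y": 0,"z": 0.08,"ax": 0,"ay": 0,"az": 0,"claw": 0.17},{"x": 0.0034,"y": 0,"z": 0.092,"ax": 0,"ay": 0,"az": 0,"claw": 0.17},{"x": 0.0034,"y": 0,"z": 0.097,"ax": 0,"ay": 0,"az": 0,"claw": 0.17},{"x": 0.0034,"y": 0,"z": 0.097,"ax": 0,"ay": 0,"az": 0,"claw": 0.17}]'

```text
clock: 18.33
position: [594.3, 98.2, 82.0]
tcp_rot: [[-0.33, 0.944, 0.001], [0.944, 0.33, -0.0], [-0.0, 0.001, -1.0]]
ft_force: [-0.1, -0.7, -0.5]
finger_gap: 50.0
```

apply_moves --series '[{"x": 0,"y": 0,"z": 0,"ax": 0,"ay": 0,"az": 0,"claw": 0},{"x": 0,"y": 0,"z": 0,"ax": 0,"ay": 0,"az": 0,"claw": -0.15},{"x": 0,"y": 0,"z": 0,"ax": 0,"ay": 0,"az": 0,"claw": -0.3},{"x": 0,"y": 0,"z": 0,"ax": 0,"ay": 0,"az": 0,"claw": -0.5},{"x": 0,"y": 0,"z": 0,"ax": 0,"ay": 0,"az": 0,"claw": -0.5},{"x": 0,"y": 0,"z": 0,"ax": 0,"ay": 0,"az": 0,"claw": -0.5}]' --grip_force 40

```text
clock: 18.83
position: [594.8, 98.8, 83.4]
tcp_rot: [[-0.331, 0.944, 0.003], [0.944, 0.331, -0.0], [-0.001, 0.003, -1.0]]
ft_force: [-1.9, -0.8, 8.1]
finger_gap: 28.8
```

Run:
```python
from h import *
snap('wrist','w16.png')
delta([594.5,98,80],Rdown(np.radians(19.4)))
```

```text
t 18.88 pos [594.8  98.8  83.4] d [-0.0007 -0.0005  0.0034] rv [ 0.0028  0.0015 -0.0016] q [  1.7  30.8 -13.8  45.2  -0.   72.4] F [-1.8 -1.1  8.7] gap 28.8
```

View pics/w16.png

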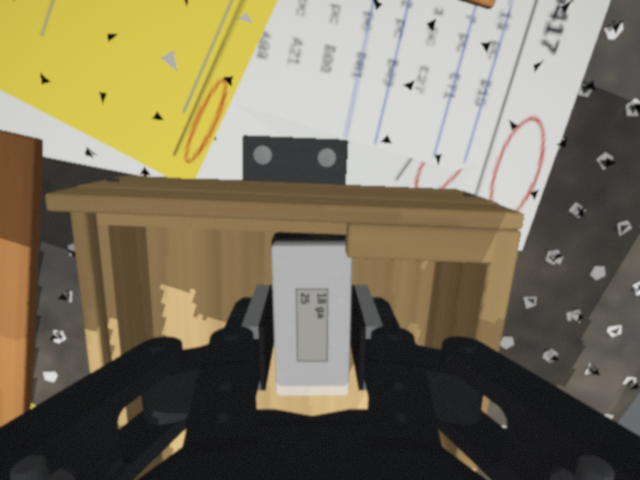

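apply_moves --series '[{"x": 0,"y": 0,"z": -0.006,"ax": 0,"ay": 0,"az": 0,"claw": -0.5},{"x": 0,"y": 0,"z": -0.02,"ax": 0,"ay": 0,"az": 0,"claw": -0.5},{"x": 0,"y": 0,"z": -0.045,"ax": 0,"ay": 0,"az": 0,"claw": -0.5},{"x": 0,"y": 0,"z": -0.075,"ax": 0,"ay": 0,"az": 0,"claw": -0.5},{"x": 0,"y": 0,"z": -0.11,"ax": 0,"ay": 0,"az": 0,"claw": -0.5},{"x": 0,"y": 0,"z": -0.14,"ax": 0,"ay": 0,"az": 0,"claw": -0.5},{"x": 0,"y": 0,"z": -0.16,"ax": 0,"ay": 0,"az": 0,"claw": -0.5},{"x": 0,"y": 0,"z": -0.17,"ax": 0,"ay": 0,"az": 0,"claw": -0.5}]'

```text
clock: 19.55
position: [594.6, 99.0, 255.8]
tcp_rot: [[-0.331, 0.944, 0.006], [0.944, 0.331, -0.0], [-0.002, 0.005, -1.0]]
ft_force: [0.1, 0.3, -0.8]
finger_gap: 28.8
```

Run:
```python
from h import *
snap('wrist','w17.png')
delta([580,-240,250],Rdown(.166))
```

```text
t 19.6 pos [594.7  99.  255.9] d [-0.315  -0.126   0.0058] rv [0.0057 0.0015 0.171 ] q [ 1.7 23.5  2.6 68.7 -0.  72.4] F [-0.7 -0.   1.2] gap 28.6
```

View pics/w17.png

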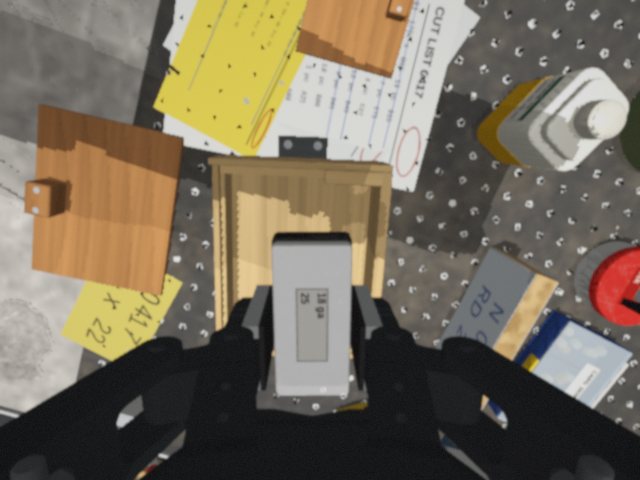

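apply_moves --series '[{"x": -0.015,"y": -0.006,"z": 0,"ax": 0,"ay": 0,"az": 0.02,"claw": -0.5},{"x": -0.045,"y": -0.018,"z": 0,"ax": 0,"ay": 0,"az": 0.05,"claw": -0.5},{"x": -0.08,"y": -0.032,"z": 0,"ax": 0,"ay": 0,"az": 0.08,"claw": -0.5},{"x": -0.115,"y": -0.046,"z": 0,"ax": 0.002,"ay": 0,"az": 0.11,"claw": -0.5},{"x": -0.15,"y": -0.06,"z": 0,"ax": 0.004,"ay": 0.001,"az": 0.14,"claw": -0.5},{"x": -0.185,"y": -0.074,"z": 0,"ax": 0.005,"ay": 0.001,"az": 0.16,"claw": -0.5},{"x": -0.215,"y": -0.086,"z": 0,"ax": 0.006,"ay": 0.001,"az": 0.171,"claw": -0.5},{"x": -0.245,"y": -0.098,"z": 0,"ax": 0.006,"ay": 0.001,"az": 0.171,"claw": -0.5}]'

```text
clock: 20.27
position: [581.8, -166.5, 250.9]
tcp_rot: [[-0.164, 0.986, -0.006], [0.986, 0.164, -0.0], [0.001, -0.006, -1.0]]
ft_force: [0.3, 0.3, -0.0]
finger_gap: 28.9
```

Run:
```python
from h import *
delta([580,-238,150],Rdown(.166))
```

```text
t 20.27 pos [ 581.8 -166.5  250.9] d [-0.0704 -0.0128  0.1009] rv [-0.0064 -0.001  -0.0013] q [-23.6  24.2   3.   69.1  -0.2  56.9] F [ 0.3  0.3 -0. ] gap 28.9
```

apply_moves --series '[{"x": -0.02,"y": -0.004,"z": 0,"ax": -0.003,"ay": 0,"az": 0,"claw": -0.5},{"x": -0.04,"y": -0.008,"z": 0.005,"ax": -0.006,"ay": -0.001,"az": 0,"claw": -0.5},{"x": -0.058,"y": -0.011,"z": 0.02,"ax": -0.006,"ay": -0.001,"az": 0,"claw": -0.5},{"x": -0.068,"y": -0.013,"z": 0.045,"ax": -0.006,"ay": -0.001,"az": 0,"claw": -0.5},{"x": -0.0704,"y": -0.013,"z": 0.075,"ax": -0.006,"ay": -0.001,"az": 0,"claw": -0.5},{"x": -0.0704,"y": -0.013,"z": 0.1,"ax": -0.006,"ay": -0.001,"az": 0,"claw": -0.5},{"x": -0.0704,"y": -0.013,"z": 0.12,"ax": -0.006,"ay": -0.001,"az": 0,"claw": -0.5},{"x": -0.0704,"y": -0.013,"z": 0.13,"ax": -0.006,"ay": -0.001,"az": 0,"claw": -0.5}]'

```text
clock: 20.93
position: [579.1, -235.7, 118.5]
tcp_rot: [[-0.165, 0.986, -0.003], [0.986, 0.165, 0.002], [0.002, -0.003, -1.0]]
ft_force: [-0.4, 0.1, -1.3]
finger_gap: 29.0
```

apply_moves --series '[{"x": 0,"y": 0,"z": 0,"ax": 0,"ay": 0,"az": 0,"claw": -0.5},{"x": 0,"y": 0,"z": 0,"ax": 0,"ay": 0,"az": 0,"claw": -0.5}]'

```text
clock: 21.1
position: [580.6, -236.2, 122.1]
tcp_rot: [[-0.165, 0.986, 0.001], [0.986, 0.165, -0.0], [-0.0, 0.0, -1.0]]
ft_force: [1.3, -0.1, 0.9]
finger_gap: 28.9
```

Run:
```python
from h import *
snap('wrist','w18.png');snap('top','t18.png')
delta([580,-238,82.4],Rdown(.166))
```

```text
t 21.2 pos [ 581.2 -236.6  123.4] d [-0.0011 -0.0015  0.041 ] rv [0.0023 0.002  0.0001] q [-29.6  30.7  -6.7  52.4  -0.   50.9] F [-0.3 -0.   0. ] gap 29.0
```

View pics/w18.png

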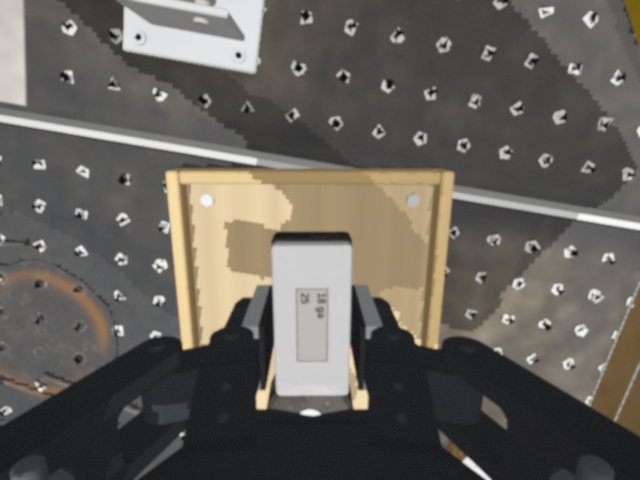

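View pics/t18.png

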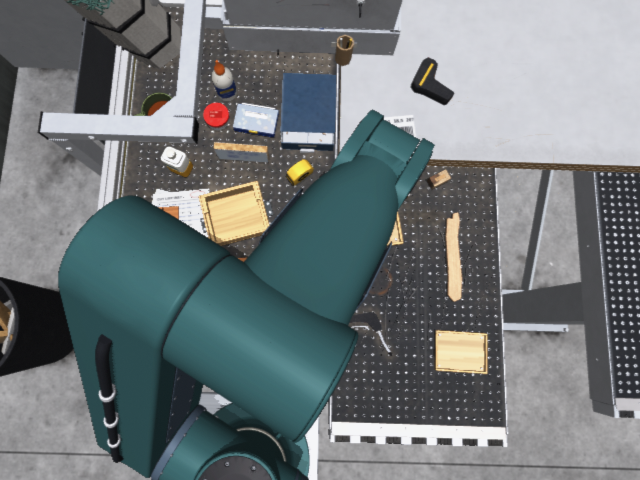

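The pins hang over the free +y part of the tray; the wheel hub shows just beyond at (312,412). I descend.

apply_moves --series '[{"x": 0,"y": -0.001,"z": 0.01,"ax": 0,"ay": 0,"az": 0,"claw": -0.5},{"x": 0,"y": -0.001,"z": 0.02,"ax": 0.001,"ay": 0.001,"az": 0,"claw": -0.5},{"x": 0,"y": -0.001,"z": 0.03,"ax": 0.002,"ay": 0.001,"az": 0,"claw": -0.5},{"x": 0,"y": -0.001,"z": 0.035,"ax": 0.002,"ay": 0.001,"az": 0,"claw": -0.5},{"x": 0,"y": -0.001,"z": 0.038,"ax": 0.002,"ay": 0.001,"az": 0,"claw": -0.5},{"x": 0,"y": -0.001,"z": 0.04,"ax": 0.002,"ay": 0.001,"az": 0,"claw": -0.5},{"x": 0,"y": -0.001,"z": 0.0415,"ax": 0.002,"ay": 0.001,"az": 0,"claw": -0.5},{"x": 0,"y": -0.001,"z": 0.0415,"ax": 0.002,"ay": 0.001,"az": 0,"claw": -0.5}]'

```text
clock: 21.87
position: [579.3, -236.3, 82.3]
tcp_rot: [[-0.165, 0.986, -0.001], [0.986, 0.165, -0.0], [-0.0, -0.001, -1.0]]
ft_force: [-12.1, 6.8, 27.0]
finger_gap: 28.9
```

Run:
```python
from h import *
delta([580,-238,82.4],Rdown(.166))
```

```text
t 21.87 pos [ 579.3 -236.3   82.3] d [-0.0018  0.0004 -0.0001] rv [-0.001   0.0002 -0.    ] q [-29.6  32.8 -10.   47.2  -0.   50.9] F [-12.1   6.8  27. ] gap 28.9
```

apply_moves --series '[{"x": 0,"y": 0,"z": -0.0012,"ax": 0,"ay": 0,"az": 0,"claw": -0.5},{"x": 0,"y": 0,"z": -0.0012,"ax": 0,"ay": 0,"az": 0,"claw": -0.1},{"x": 0,"y": 0,"z": -0.0012,"ax": 0,"ay": 0,"az": 0,"claw": 0.1},{"x": 0,"y": 0,"z": -0.0012,"ax": 0,"ay": 0,"az": 0,"claw": 0.1},{"x": 0,"y": 0,"z": -0.01,"ax": 0,"ay": 0,"az": 0,"claw": 0.1},{"x": 0,"y": 0,"z": -0.035,"ax": 0,"ay": 0,"az": 0,"claw": 0.1},{"x": 0,"y": 0,"z": -0.07,"ax": 0,"ay": 0,"az": 0,"claw": 0.1},{"x": 0,"y": 0,"z": -0.11,"ax": 0,"ay": 0,"az": 0,"claw": 0.1}]'

```text
clock: 22.53
position: [579.1, -236.2, 191.3]
tcp_rot: [[-0.165, 0.986, -0.003], [0.986, 0.165, 0.001], [0.002, -0.003, -1.0]]
ft_force: [0.3, -1.5, -1.0]
finger_gap: 47.2
```

apply_moves --series '[{"x": 0,"y": 0,"z": -0.03,"ax": 0,"ay": 0,"az": 0,"claw": 0.1},{"x": 0.02,"y": 0,"z": -0.06,"ax": 0,"ay": 0,"az": 0,"claw": 0.1},{"x": 0.05,"y": 0,"z": -0.09,"ax": 0,"ay": 0,"az": 0,"claw": 0.1},{"x": 0.07,"y": -0.02,"z": -0.1,"ax": 0,"ay": 0,"az": 0,"claw": 0.1},{"x": 0.07,"y": -0.04,"z": -0.1,"ax": 0,"ay": 0,"az": 0,"claw": 0.1},{"x": 0.07,"y": -0.04,"z": -0.1,"ax": 0,"ay": 0,"az": 0,"claw": 0.1}]'

```text
clock: 23.03
position: [526.7, -173.2, 292.8]
tcp_rot: [[-0.166, 0.986, 0.0], [0.986, 0.166, -0.001], [-0.001, 0.0, -1.0]]
ft_force: [-1.2, -0.5, 0.7]
finger_gap: 47.3
```

Run:
```python
from h import *
d=snap('wrist','w19.png');snap('scene','s19.png');snap('top','t19.png')
delta([580,-238,82.4],Rdown(.166))
spot('wrist','wheel');spot('wrist','pins');spot('wrist','tray')
for q in('lid','tape_measure','oil_bottle','push_stick'): spot('top',q)
```

```text
t 23.18 pos [ 529.2 -174.3  291. ] d [-0.0712  0.0397  0.2086] rv [-0.0005  0.0001 -0.0005] q [-26.6  18.5   0.2  71.7  -0.   53.9] F [ 1.  -0.   0.2] gap 46.7
wrist wheel 0.96 [354, 351, 47, 51]
wrist pins 0.93 [356, 285, 36, 70]
wrist pins 0.55 [353, 351, 43, 48]
wrist tray 0.79 [357, 311, 141, 167]
top lid 0.66 [161, 222, 32, 31]
top tape_measure 0.52 [230, 215, 66, 67]
top oil_bottle 0.79 [176, 162, 34, 31]
top push_stick 0.64 [453, 256, 17, 89]
```

View pics/w19.png

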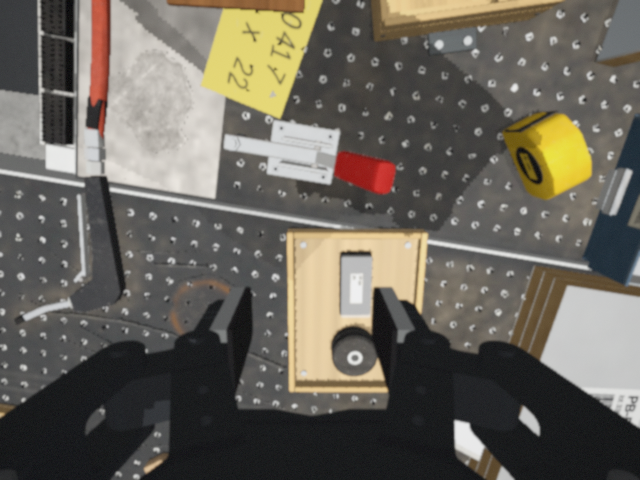

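View pics/t19.png

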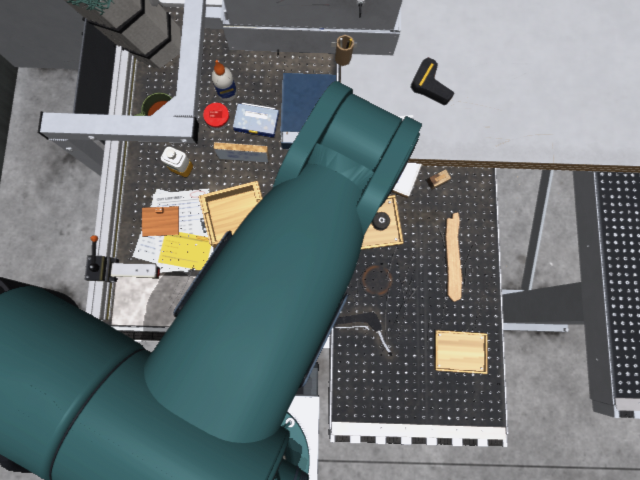

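Run:
```python
from h import *
d=arm.get_image('wrist')
a=.166;Rb=np.array([[np.cos(a),-np.sin(a)],[np.sin(a),np.cos(a)]])
for n,uv,z in (('wheel',(354,357),29),('pins',(356,285),23)): print(n,Rb.T@(w(d,uv,z)[:2]-[585,-269]))
print(arm.hand_in())
```

```text
wheel [  0.10093993 -36.65830494]
pins [ 0.60267766 34.86371612]
the job is handed in; nothing more can be done
None
```

The job is handed in, about 23 s into the 72 s allowed. The interface gave no verdict, so this rests on my own checks.

**Lid:** I lifted its front end over the lip, slid it out of the grooves and laid it flat on the table in front of the box, pull upward. By arm motion, it passed the lip with its rear end still under the rails. I felt it touch down before letting go. It still lay flat and untouched in the last wrist picture that showed all of it, before I carried the pins over to the tray.

**Wheel and pins:** I set both down to contact in the tray before opening the fingers. The last wrist picture shows both flat and side by side, and the gripper is clear above them. Measured in the tray's frame:

| Part | x (mm) | y (mm) | Allowed |
|---|---|---|---|
| Wheel | 0 | -37 | x ±50, y ±70 |
| Pins | +1 | +35 | x ±50, y ±70 |

**Bystanders:** The robot came near none of them.
- **Oil bottle and push stick:** the detector found both within a pixel of their starting places in the last top view.
- **Tape measure:** it was hidden by the arm in that view, and the detector's hit there was wrong: it marked the box instead. The wrist picture shows it upright, but I did not measure its position.

**Disagreements:**
- The last top-view detection of "lid" was the smaller look-alike, because the real lid was hidden by the arm.
- A second, low-confidence "pins" detection fell on the wheel.
- The box's fitted position differed by about 4 mm between the top and wrist cameras. I used the wrist values.

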